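# Shut and stow the snack tins, hang up the basket

## Robot

A 6-joint arm with a two-finger parallel gripper is mounted at the origin on the work surface. World frame = base frame: x ahead of the robot, y to its left, z up, the work surface at z = 0. Lengths are in mm, angles in rad, forces in N, time in s.
With the tool pointing down it reaches from about 275 to 750 mm from the base axis. Payload 10.2 kg.
Tool frame: the origin (TCP) lies midway between the tips of the shut fingers; the grasp point (between the pads) lies 19 mm behind it (ctrl.pinch_z is the distance from the TCP to the grasp point, in mm); x points along the fingers, z is the direction in which the jaws open and shut, and the axes are right-handed (so a half turn about x gives the same grasp; the last joint's range is limited). The gripper opens to 85 mm and grips with 20 to 120 N. Pads are 22 mm wide; open, the fingers measure 114 mm over their backs; the gripper's body (76 mm by 85 mm) begins 54 mm behind the grasp point. The pads swing forward as they close: fully open they stand 13 mm farther back than shut.
Start: joints at [0.884, 0.313, 1.498, -0, 1.331, -0.223], TCP at [234.872, 469.539, 231.294] pointing down, gripper open.
Joint ranges: [-2.94, 2.94], [-0.97, 2.17], [0.19, 2.56], [-1.23, 4.37], [0.02, 3.11], [-2.88, 2.88]. Speed limits (rad/s): [2.39, 2.39, 3.01, 3.14, 3.14, 3.14].

## Interface

Orientations are given as a unit quaternion [w, x, y, z].
In Python, from rig import ctrl, capture, workorder, nets gives the robot as it stands. The module is installed in compiled form; this text tells all that it offers.
- The arm moves only by the tool send_rows, never from a script. Its argument "rows" is text: rows parted by semicolons, each of 5 numbers parted by spaces: the opening, from 0 (shut) to 1 (fully open), then the shift along the tool's x, y, z in cm, then the turn about the tool's x in units of 5 degrees (1.0 is 5 degrees). In form: grip x y z yaw; .... A call has 1 to 12 rows; each row is the pose to reach, as a shift and turn from the pose commanded when the call began, along the tool's axes at that moment; what a row does not reach only later rows make up. A row lasts 1/10 s, in which the tool goes at most 50 mm and 8.59 degrees, less where a joint would pass 70% of its speed; a pose out of reach is approached as far as the arm can. A call with a gripper value outside its range is refused whole. The fingers move at their own pace and stop on an object; "grip_force" is the grip in N (left out, the last holds). Time passes only in rows, so rows that repeat a pose let the fingers close. It gives the time, the measured TCP pose, the force and the opening at its end, in the units of the state.
- ctrl.sense(): the state, without advancing time (a new reading comes with each control period).
- capture(name): name is "side" or "top" or "wrist"; returns a dict with "pixels" (480x640x3 uint8, red, green, blue), "intrinsics" (3x3 intrinsics, pixels), "dist" ([k1, k2, p1, p2, k3] as OpenCV has them; the pictures are not rectified), "view" (4x4, takes a point from world to camera coordinates); the wrist camera has in their place "mount" (4x4, takes a point from camera to tool coordinates, whose origin is the TCP and whose axes are the tool frame's). Camera axes: x right, y down, z forward; pixel columns grow to the right and rows downward; lengths in mm; the calibration is good to about 2 mm. A picture is of the moment at which its call begins: read the wrist's pose just before it. There is no depth.
- workorder.finish_job(): hands the job in, once; it reports no verdict.
Trained networks look in a picture, given as the dict that the camera call returned (one of the last four; its "shot" number tells which), for a name from the list of things; names that differ only in an ending like _2 or _b are one class to them, and where a whole thing is asked for, a point or a joint stands for the part that bears it (a point fixed in the world has none). Each returns a list of dicts, best first, with "confidence" (0 to 1); they miss things now and then, are a little off and sometimes report something else, mostly with a low value. They report only what shows in the picture. A call takes as long as a camera call. They do not tell look-alikes from the thing itself.
- nets.boxes_of(picture, target): "location" ([x, y, z] in mm, in world coordinates, good to about 4 mm: the middle of the surface that is visible of it).
- nets.spot_point(picture, target): "location" ([x, y, z] in mm, in world coordinates, good to about 4 mm: a listed point, or the origin of a listed thing).
The state is a dict: "time_s": time; "joints": joint angles; "dq": joint speeds; "tau": joint torques, N m; "eef_pos": TCP position; "ee_rot": TCP orientation; "force": force on the tool from outside, world axes, zero at the start; "wrist_torque": the same for the moment, N m; "grip_width": opening from 0.0 (shut) to 1.0 (fully open).
Only numpy, scipy, OpenCV 4.12 (cv2) and the standard library are available. Lean on these libraries where they do the work, as an engineer would, in place of code of your own. Each camera call takes 0.05 s, during which the arm holds its last target.

## Task

Put the snack things away: fold the lid of every hinged snack tin shut, and only then lay it flat on the floor of a bay of the wooden storage case, one tin to a bay. Hang the wire basket by its handle on the arm of the hook stand, near the middle of the arm. Leave the other kitchen things where they are, and if something gets knocked out of place, put it right.

Things in the scene. Friction and masses are not known exactly. Their poses are not given: they have to be found in the camera images.
- tin1: loose hinged aluminium tin, one of three or four alike (absent: None). Base 90 mm (x) x 58 (y) x 36 high, about 140 g; flat lid 90 x 54 x 8 mm, hinged on the top edge of the +x end (45 mm from centre, 36 mm up), kept shut only by its weight. Shut: 44 mm high; grip it across the 58 mm, fingertips some 24 mm below the top, so that they hold the base, not just the lid. Origin: centre of underside
- tin2: loose hinged aluminium tin, one of three or four alike (absent: None). Base 90 mm (x) x 58 (y) x 36 high, about 140 g; flat lid 90 x 54 x 8 mm, hinged on the top edge of the +x end (45 mm from centre, 36 mm up), kept shut only by its weight. Shut: 44 mm high; grip it across the 58 mm, fingertips some 24 mm below the top, so that they hold the base, not just the lid. Origin: centre of underside
- tin3: loose hinged aluminium tin, one of three or four alike (absent: None). Base 90 mm (x) x 58 (y) x 36 high, about 140 g; flat lid 90 x 54 x 8 mm, hinged on the top edge of the +x end (45 mm from centre, 36 mm up), kept shut only by its weight. Shut: 44 mm high; grip it across the 58 mm, fingertips some 24 mm below the top, so that they hold the base, not just the lid. Origin: centre of underside
- tin4: loose hinged aluminium tin, one of three or four alike (absent: None). Base 90 mm (x) x 58 (y) x 36 high, about 140 g; flat lid 90 x 54 x 8 mm, hinged on the top edge of the +x end (45 mm from centre, 36 mm up), kept shut only by its weight. Shut: 44 mm high; grip it across the 58 mm, fingertips some 24 mm below the top, so that they hold the base, not just the lid. Origin: centre of underside
- tin1_lid (a joint): lid angle of tin1, rad: 0 shut, 2.25 wide open. Starts at 1.85 to 2.03, leaning back beyond the tin's +x end: its upper edge is then 33 to 48 mm behind the hinge, 113 to 123 mm above the counter, 126 when upright. Light hinge with a little friction: pushed by the fingertips near that edge towards the tin's -x end (under 1 N) it swings past upright; below about 1 rad it drops shut
- tin2_lid (a joint): lid angle of tin2, rad: 0 shut, 2.25 wide open. Starts at 1.85 to 2.03, leaning back beyond the tin's +x end: its upper edge is then 33 to 48 mm behind the hinge, 113 to 123 mm above the counter, 126 when upright. Light hinge with a little friction: pushed by the fingertips near that edge towards the tin's -x end (under 1 N) it swings past upright; below about 1 rad it drops shut
- tin3_lid (a joint): lid angle of tin3, rad: 0 shut, 2.25 wide open. Starts at 1.85 to 2.03, leaning back beyond the tin's +x end: its upper edge is then 33 to 48 mm behind the hinge, 113 to 123 mm above the counter, 126 when upright. Light hinge with a little friction: pushed by the fingertips near that edge towards the tin's -x end (under 1 N) it swings past upright; below about 1 rad it drops shut
- tin4_lid (a joint): lid angle of tin4, rad: 0 shut, 2.25 wide open. Starts at 1.85 to 2.03, leaning back beyond the tin's +x end: its upper edge is then 33 to 48 mm behind the hinge, 113 to 123 mm above the counter, 126 when upright. Light hinge with a little friction: pushed by the fingertips near that edge towards the tin's -x end (under 1 N) it swings past upright; below about 1 rad it drops shut
- case: fixed wooden case, 174 mm (x) x 218 (y), floor 6 mm thick, four open-topped bays, two by two, each 66 mm (x) x 100 (y). Walls along the bays' long sides reach 18 mm above the counter; the three cross walls at their ends reach 70 mm, so that a tin fits only shut, its length along the case's y, either way round. Origin: centre of underside
- bay1 (a point): centre of the floor of bay 1 of the case, 6 mm above the counter; axes as the case's
- bay2 (a point): centre of the floor of bay 2 of the case, 6 mm above the counter; axes as the case's
- bay3 (a point): centre of the floor of bay 3 of the case, 6 mm above the counter; axes as the case's
- bay4 (a point): centre of the floor of bay 4 of the case, 6 mm above the counter; axes as the case's
- basket: loose dark wire basket, 130 g, 80 mm (x) x 130 (y), sides 45 high, with a rigid arch handle across its middle: wooden bar along y, 132 mm long, 12 wide (x), 10 high, its underside 115 mm above the basket's, on an upright at each end; the opening below it is 70 mm high, 120 wide. Origin: centre of underside
- handle (a point): middle of the underside of the basket's handle bar; axes as the basket's
- stand: fixed steel hook stand. A level round arm 10 mm thick, its top 200 mm above the counter, runs along x from a column (face at x = +65 mm) to x = -50, where a tip turns up 18 mm above the arm's top, ending at x = -63. The free end points to -x. Foot: x = 35 to 135 mm, 10 high. Origin: on the counter below the middle of the arm
- hook (a point): top of the arm at its middle, where the handle bar should rest; 200 mm above the counter; axes as the stand's
- mug: white mug, 76 mm across, 90 mm tall, loose, to be left alone. Origin: centre of the underside
- jar: amber glass jar with steel cap, 68 mm across, 110 mm tall, loose, to be left alone. Origin: centre of the underside
- carton: cardboard snack carton 60 x 110 x 50 mm, loose, to be left alone. Origin: centre of the underside
- shaker: small glass shaker with steel cap, 40 mm across, 85 mm tall, loose, to be left alone. Origin: centre of the underside
Things that resemble listed ones, but are neither listed nor needed, are in the scene too. Leave any green, purple or yellow look-alike of the tin4 alone.

How it is judged (in metres and radians):
At the end, for the whole second after the job is handed in: Every tin: lid within 0.12 rad of shut, flat (0.08 rad) at rest on a bay floor (within 6 mm; centre within 14 mm of the bay's). Basket at rest, its weight on the hook arm, between tip and column: handle's middle within 40 mm sideways and about 10 mm in height of the arm's top, tilt under 0.5 rad (value of joint each of tin1_lid, tin2_lid, tin3_lid, tin4_lid below 0.12 rad and ((horizontal distance between tin1 and bay1 below 0.014 m and z of tin1 in the frame of bay1 below 0.006 m) or (horizontal distance between tin1 and bay2 below 0.014 m and z of tin1 in the frame of bay2 below 0.006 m) or (horizontal distance between tin1 and bay3 below 0.014 m and z of tin1 in the frame of bay3 below 0.006 m) or (horizontal distance between tin1 and bay4 below 0.014 m and z of tin1 in the frame of bay4 below 0.006 m)) and angle between each of tin1, tin2, tin3, tin4's own z axis and vertical below 0.08 rad and linear speed of each of tin1, tin2, tin3, tin4 below 0.02 m/s and ((horizontal distance between tin2 and bay1 below 0.014 m and z of tin2 in the frame of bay1 below 0.006 m) or (horizontal distance between tin2 and bay2 below 0.014 m and z of tin2 in the frame of bay2 below 0.006 m) or (horizontal distance between tin2 and bay3 below 0.014 m and z of tin2 in the frame of bay3 below 0.006 m) or (horizontal distance between tin2 and bay4 below 0.014 m and z of tin2 in the frame of bay4 below 0.006 m)) and ((horizontal distance between tin3 and bay1 below 0.014 m and z of tin3 in the frame of bay1 below 0.006 m) or (horizontal distance between tin3 and bay2 below 0.014 m and z of tin3 in the frame of bay2 below 0.006 m) or (horizontal distance between tin3 and bay3 below 0.014 m and z of tin3 in the frame of bay3 below 0.006 m) or (horizontal distance between tin3 and bay4 below 0.014 m and z of tin3 in the frame of bay4 below 0.006 m)) and ((horizontal distance between tin4 and bay1 below 0.014 m and z of tin4 in the frame of bay1 below 0.006 m) or (horizontal distance between tin4 and bay2 below 0.014 m and z of tin4 in the frame of bay2 below 0.006 m) or (horizontal distance between tin4 and bay3 below 0.014 m and z of tin4 in the frame of bay3 below 0.006 m) or (horizontal distance between tin4 and bay4 below 0.014 m and z of tin4 in the frame of bay4 below 0.006 m)) and x of handle in the frame of hook between -0.05 and 0.06 m and y of handle in the frame of hook between -0.04 and 0.04 m and z of handle in the frame of hook between -0.008 and 0.012 m and angle between basket's own z axis and vertical below 0.5 rad and contact force between basket and stand above 0.3 N and linear speed of basket below 0.05 m/s); the robot touches nothing.
It fails at once if a bystander (mug, jar, carton, shaker) is pushed more than 50 mm or knocked over (distance of any of mug, jar, carton, shaker from where it was at the start of the episode above 0.05 m or angle between any of mug, jar, carton, shaker's own z axis and vertical above 0.6 rad).
It fails at once if tin1 is put down in the storage case with its lid still open (value of joint tin1_lid above 0.7 rad and z of tin1 in the frame of case below 0.02 m and x of tin1 in the frame of case between -0.085 and 0.085 m and y of tin1 in the frame of case between -0.105 and 0.105 m).
It fails at once if tin2 is put down in the storage case with its lid still open (value of joint tin2_lid above 0.7 rad and z of tin2 in the frame of case below 0.02 m and x of tin2 in the frame of case between -0.085 and 0.085 m and y of tin2 in the frame of case between -0.105 and 0.105 m).
It fails at once if tin3 is put down in the storage case with its lid still open (value of joint tin3_lid above 0.7 rad and z of tin3 in the frame of case below 0.02 m and x of tin3 in the frame of case between -0.085 and 0.085 m and y of tin3 in the frame of case between -0.105 and 0.105 m).
It fails at once if tin4 is put down in the storage case with its lid still open (value of joint tin4_lid above 0.7 rad and z of tin4 in the frame of case below 0.02 m and x of tin4 in the frame of case between -0.085 and 0.085 m and y of tin4 in the frame of case between -0.105 and 0.105 m).
Of tin1, tin2, tin3, tin4 only 3 to 4 are there at a start; the rules pass over those that are not, and their reading is None.
At some moment in a run one of tin1, tin2, tin3, tin4 may be knocked a few centimetres aside while the robot is not near it.
It also fails if it takes over 210 s, if anything falls off the work surface, if the arm or the gripper's body presses on something with over 40 N, if the wrist force passes 120 N, or if a joint passes its speed limit or range.

## Working session

There is one attempt and no reset: what is moved stays moved. The work goes in short steps, Python scripts to look and compute and a tool call to move; the robot and the scene stay as the last step left them, time stands still between calls to the robot, and variables do not carry over. Pictures are saved under pics/ and viewed, and the job is handed in when it is done.

Besides the shell and the picture viewer there is one more tool, called after "Call:" by a JSON object that holds its "api" and its "payload", one argument or row to a line. send_rows: Moves the arm, as the interface text tells. Its arguments: {"type":"object","properties":{"rows":{"type":"string"},"grip_force":{"type":"number"}},"required":["rows"]}

```bash
mkdir -p pics; cat > h.py <<'E'
import numpy as np, cv2
from rig import ctrl, capture, workorder, nets
def save(p,n): cv2.imwrite('pics/'+n,cv2.cvtColor(p['pixels'],cv2.COLOR_RGB2BGR))
E
python3 - <<'E'
from h import *
print(ctrl.sense())
for c in ['top','side','wrist']:
    p=capture(c); save(p,c+'0.png')
    if c!='wrist':
        V=np.array(p['view']); print(c,'cam pos',-V[:3,:3].T@V[:3,3]); print(p['intrinsics'],p['dist'])
        for t in ['tin1','case','bay1','basket','handle','stand','hook','mug','jar','carton','shaker']:
            for d in nets.spot_point(p,t): print(c,t,np.round(d['location']),round(d['confidence'],2))
E
```

```text
{'time_s': 0.0, 'joints': array([ 8.83587930e-01,  3.13458586e-01,  1.49843220e+00, -1.11134123e-05,
        1.33101957e+00, -2.23371615e-01]), 'dq': array([-4.04718186e-04,  4.95276475e-04,  3.27289118e-04, -7.59417726e-04,
       -1.44901408e-03, -8.09552504e-05]), 'tau': array([ 1.60817071e-04, -4.12271583e+01, -2.59741008e+01, -2.17589582e-04,
        4.08734384e-03, -2.65827322e-05]), 'eef_pos': array([234.70666575, 469.32341656, 230.73252818]), 'ee_rot': array([ 0.601096  , -0.37184648,  0.60197498,  0.37153723]), 'force': array([-0.34649434,  0.30401679, -0.50301948]), 'wrist_torque': array([-0.02078108, -0.04877308, -0.02896102]), 'grip_width': 0.9984181105742617}
top cam pos [ 355.35531633  -48.21719745 1460.86452021]
[[483.38376412   0.         326.72325285]
 [  0.         483.38376412 235.57985579]
 [  0.           0.           1.        ]] [-0.08187575  0.          0.          0.          0.        ]
top tin1 [ 436. -214.    2.] 0.96
top tin1 [ 545. -364.    1.] 0.9
top tin1 [437.  13.   2.] 0.87
top tin1 [223. 320.   3.] 0.82
top tin1 [ 633. -176.    3.] 0.74
top tin1 [ 
[... 929 characters left out ...]
4
side tin1 [223. 323.   0.] 0.92
side tin1 [440.  17.  -1.] 0.76
side tin1 [ 355. -453.    0.] 0.57
side tin1 [ 435. -209.   -0.] 0.55
side case [627.  61.   2.] 0.59
side bay1 [591.   5.  11.] 0.95
side bay1 [675. 115.   6.] 0.79
side bay1 [683.  13.   8.] 0.66
side bay1 [576. 110.   2.] 0.55
side basket [413. 292.   3.] 0.84
side handle [414. 298. 121.] 0.79
side handle [675. 118.   6.] 0.67
side stand [593. 331.   2.] 0.81
side hook [593. 332. 201.] 0.78
side hook [687.  13.  11.] 0.65
side mug [ 292. -307.   -1.] 0.93
side jar [ 674. -443.    1.] 0.58
side carton [ 778. -123.   -1.] 0.63
side shaker [337. 149.   5.] 0.7
side shaker [594. 331. 202.] 0.52
side shaker [575. 116.   4.] 0.25
```

View pics/top0.png

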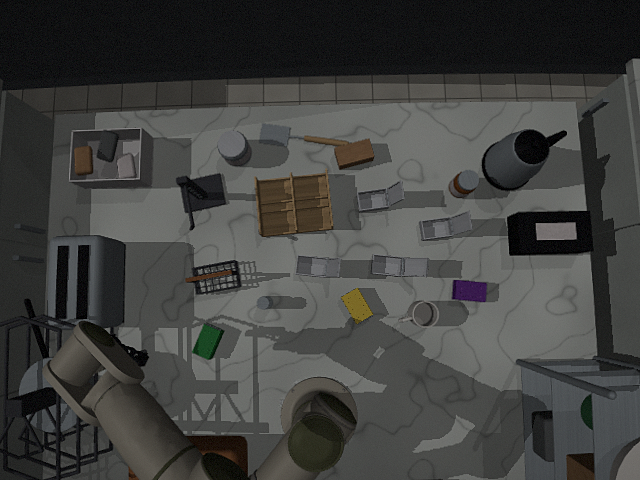

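View pics/side0.png

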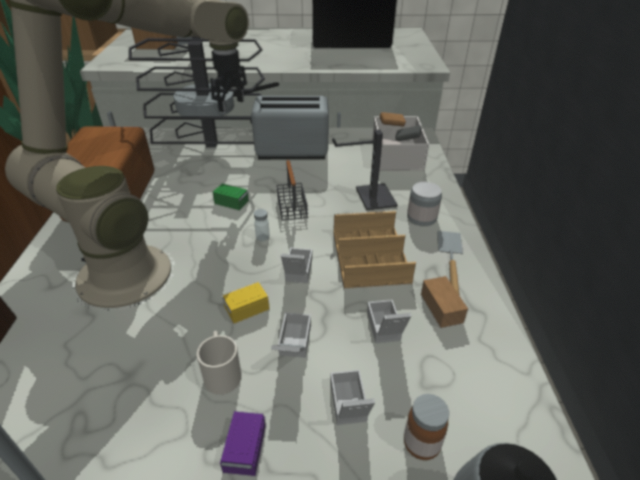

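View pics/wrist0.png

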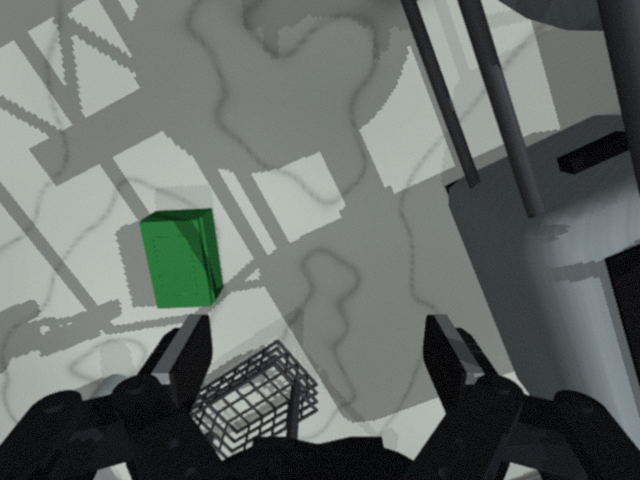

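```bash
python3 - <<'E'
from h import *
p=cv2.imread('pics/top0.png')
a=p[165:295,240:480]; cv2.imwrite('pics/c1.png',cv2.resize(a,None,fx=3.3,fy=3.3,interpolation=cv2.INTER_CUBIC))
a=p[160:310,165:285]; cv2.imwrite('pics/c2.png',cv2.resize(a,None,fx=4,fy=4,interpolation=cv2.INTER_CUBIC))
p=cv2.imread('pics/side0.png')
a=p[90:440,200:470]; cv2.imwrite('pics/c3.png',cv2.resize(a,None,fx=1.7,fy=1.7,interpolation=cv2.INTER_CUBIC))
E
```

```text
(no output)
```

View pics/c1.png

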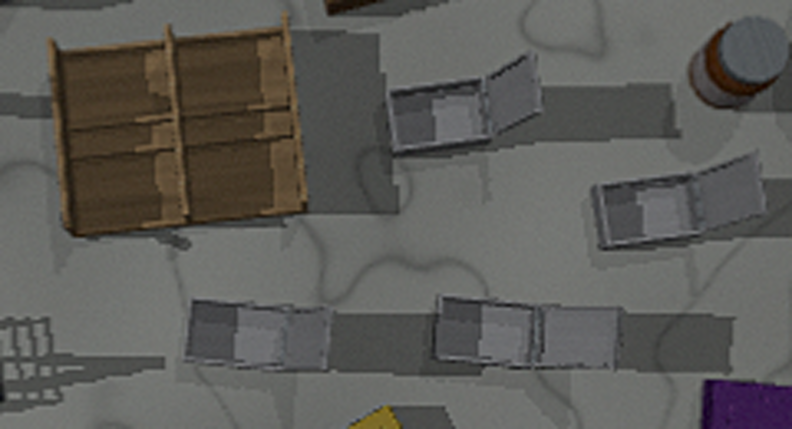

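View pics/c2.png

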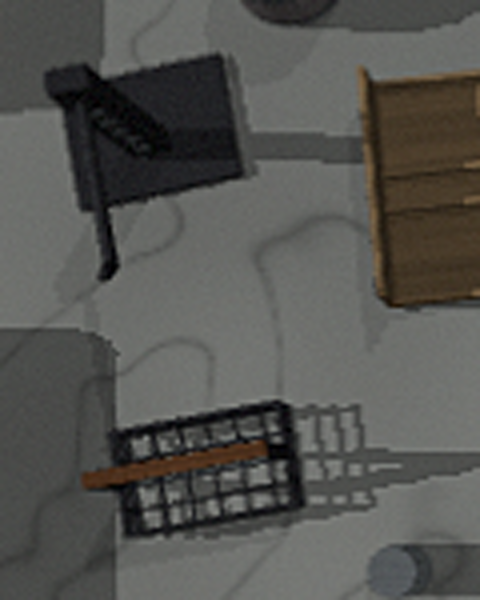

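View pics/c3.png

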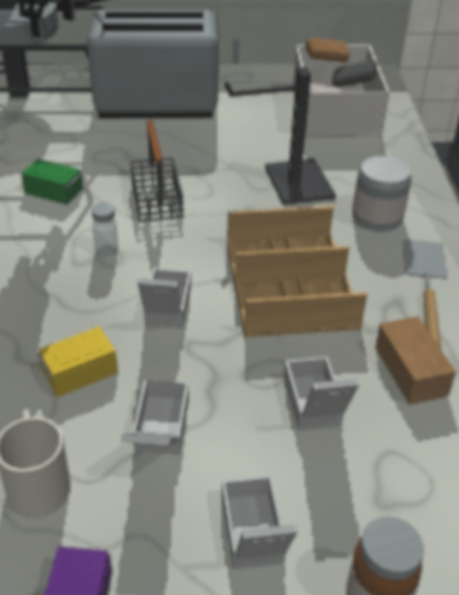

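```bash
cat > fit.py <<'E'
from h import *
from scipy.optimize import least_squares
def proj(cam,P):
    V=np.array(cam['view']); P=np.atleast_2d(P)
    r=cv2.Rodrigues(V[:3,:3])[0]
    return cv2.projectPoints(P.astype(float),r,V[:3,3],np.array(cam['intrinsics']),np.array(cam['dist']))[0][:,0]
def wristcam(p,s):
    w,x,y,z=s['ee_rot']
    from scipy.spatial.transform import Rotation as R
    T=np.eye(4);T[:3,:3]=R.from_quat([x,y,z,w]).as_matrix();T[:3,3]=s['eef_pos']
    q=dict(p);q['view']=np.linalg.inv(T@np.array(p['mount']));return q
def box(x0,x1,y0,y1,z0,z1):
    c=np.array([[x,y,z] for x in(x0,x1) for y in(y0,y1) for z in(z0,z1)],float)
    e=[(0,1),(2,3),(4,5),(6,7),(0,2),(1,3),(4,6),(5,7),(0,4),(1,5),(2,6),(3,7)]
    return [(c[i],c[j]) for i,j in e]
def place(segs,x,y,yaw):
    c,s=np.cos(yaw),np.sin(yaw);R=np.array([[c,-s,0],[s,c,0],[0,0,1]])
    return [(R@a+[x,y,0],R@b+[x,y,0]) for a,b in segs]
def tin(x,y,yaw,lid,z=0):
    s=box(-45,45,-29,29,0,36)
    l=box(-90,0,-27,27,0,8)
    c,sn=np.cos(lid),np.sin(lid)
    # opening: -x edge goes up then beyond +x
    R=np.array([[c,0,sn],[0,1,0],[-sn,0,c]])
    s+= [(R@a+[45,0,36],R@b+[45,0,36]) for a,b in l]
    return [(a+[0,0,z],b+[0,0,z]) for a,b in place(s,x,y,yaw)]
def case(x,y,yaw):
    s=box(-87,87,-109,109,0,.1)
    for yy in(-106,0,106): s+=box(-87,87,yy-3,yy+3,0,70)
    for xx in(-80,0,80):
        for yy in (-53,53): s+=box(xx-7,xx+7,yy-50,yy+50,6,18)
    return place(s,x,y,yaw)
def basket(x,y,yaw):
    s=box(-40,40,-65,65,0,45)+box(-6,6,-66,66,115,125)
    return place(s,x,y,yaw)
def stand(x,y,yaw):
    s=box(35,135,-50,50,0,10)+box(65,80,-7,7,10,215)+box(-50,65,-5,5,190,200)+box(-63,-50,-5,5,190,218)
    return place(s,x,y,yaw)
def draw(cam,segs_list,name,crop=None,f=1,cols=None):
    im=cv2.cvtColor(cam['pixels'],cv2.COLOR_RGB2BGR).copy()
    x0,y0,x1,y1=crop or (0,0,640,480)
    im=cv2.resize(im[y0:y1,x0:x1],None,fx=f,fy=f,interpolation=cv2.INTER_CUBIC)
    for k,segs in enumerate(segs_list):
        for a,b in segs:
            q=proj(cam,np.array([a,b])); q=((q-[x0,y0]+.5)*f).astype(int)
            cv2.line(im,tuple(map(int,q[0])),tuple(map(int,q[1])),[(0,0,255),(0,255,0),(255,255,0),(255,0,255)][k%4],1,cv2.LINE_AA)
    cv2.imwrite('pics/'+name,im)
E
python3 - <<'E'
from fit import *
t=capture('top');s=capture('side')
import pickle;pickle.dump((t,s),open('cams.pkl','wb'))
L=[tin(437,13,-1.6,1.95),tin(436,-214,-1.6,1.95),tin(545,-364,-1.45,1.95),tin(636,-176,-1.45,1.95),case(630,61,.08),basket(413,297,.1),stand(591,332,.1)]
draw(t,L,'o1.png',(165,160,485,310),2.5);draw(s,L,'o2.png',(200,90,470,440),1.7)
E
```

```text
(no output)
```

View pics/o1.png

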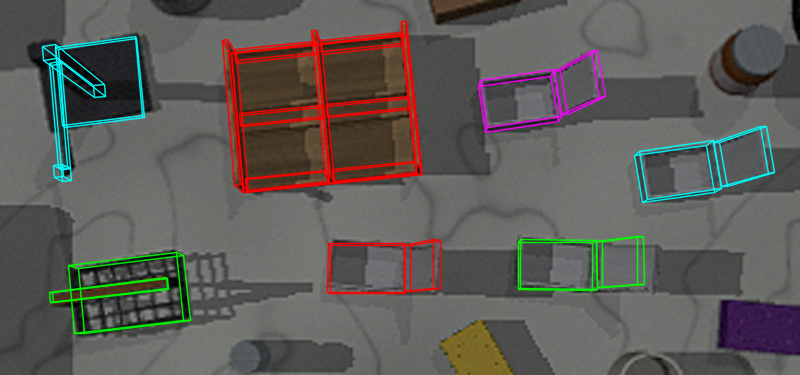

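View pics/o2.png

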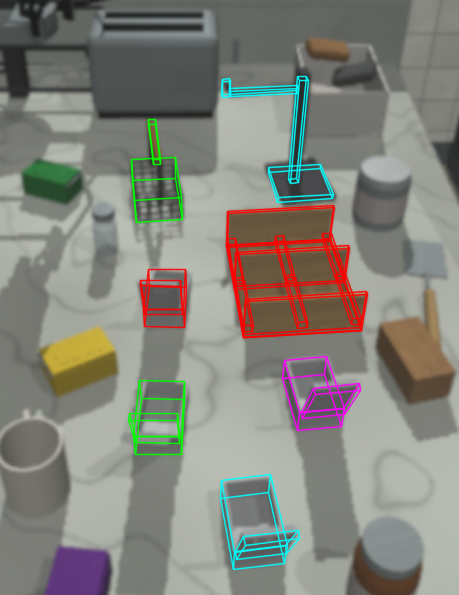

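```bash
cat > ref.py <<'E'
from fit import *
def dtmap(cam):
    g=cv2.cvtColor(cam['pixels'],cv2.COLOR_RGB2GRAY)
    g=cv2.resize(g,None,fx=3,fy=3,interpolation=cv2.INTER_CUBIC)
    g=cv2.GaussianBlur(g,(0,0),2.5)
    e=cv2.Canny(g,18,40)
    return cv2.distanceTransform(255-e,cv2.DIST_L2,5)/3
def refine(fn,p0,cams,dts,scale,ws=None):
    def res(q):
        segs=fn(*(np.array(p0)+q*scale)); P=[]
        A=np.array([a for a,b in segs]);B=np.array([b for a,b in segs])
        T=np.linspace(0,1,12)[:,None,None]; P=(A+(B-A)*T).reshape(-1,3)
        r=[]
        for c,d in zip(cams,dts):
            u=(proj(c,P)+.5)*3-.5
            v=cv2.remap(d,u[:,0].astype(np.float32)[None],u[:,1].astype(np.float32)[None],cv2.INTER_LINEAR,borderMode=cv2.BORDER_CONSTANT,borderValue=5)[0]
            r.append(np.minimum(v,3))
        return np.concatenate(r)
    best=None
    rng=np.random.default_rng(0)
    for k in range(25):
        q0=rng.normal(size=len(p0))*(k>0)
        o=least_squares(res,q0,loss='cauchy',f_scale=.5,diff_step=None,x_scale=1.0,method='trf',max_nfev=40)
        if best is None or o.cost<best.cost: best=o
    return np.array(p0)+best.x*scale,best.cost,np.mean(res(best.x))
E
cat > r1.py <<'E'
from ref import *
import pickle
t,s=pickle.load(open('cams.pkl','rb'))
cams=[t,s];d=[dtmap(c) for c in cams]
ts=np.array([6,6,.06,.06]);cs=np.array([6,6,.05])
L=[];
for n,fn,p0,sc in [('A',tin,(437,13,-1.6,1.95),ts),('B',tin,(436,-214,-1.6,1.95),ts),('C',tin,(545,-362,-1.45,1.95),ts),('D',tin,(636,-176,-1.45,1.95),ts),('case',case,(630,61,.08),cs),('basket',basket,(413,297,.1),cs),('stand',stand,(591,332,.15),cs)]:
    p,c,m=refine(fn,p0,cams,d,sc);print(n,np.round(p,2),round(c,1),round(m,2));L.append(fn(*p))
    for i in (0,1): print('   ',np.round(refine(fn,p0,[cams[i]],[d[i]],sc)[0],2))
draw(t,L,'o3.png',(165,160,485,310),2.5);draw(s,L,'o4.png',(200,90,470,440),1.7)
E
python3 r1.py
```

```text
A [441.27  12.67  -1.68   1.94] 113.9 1.16
    [443.41   9.58  -1.72   1.88]
    [436.07  16.06  -1.62   1.98]
B [ 432.92 -218.35   -1.65    2.15] 121.9 1.26
    [ 437.09 -218.08   -1.7     2.13]
    [ 437.49 -215.76   -1.51    2.06]
C [ 547.18 -364.78   -1.52    1.86] 128.5 1.35
    [ 545.89 -363.     -1.46    1.89]
    [ 546.77 -365.77   -1.51    1.85]
D [ 636.12 -175.78   -1.45    1.88] 118.7 1.23
    [ 632.61 -172.8    -1.4     1.9 ]
    [ 635.78 -178.33   -1.48    1.87]
case [6.2986e+02 6.1050e+01 8.0000e-02] 714.7 1.53
    [6.2669e+02 6.3380e+01 1.1000e-01]
    [6.2867e+02 5.3710e+01 8.0000e-02]
basket [4.1135e+02 2.9644e+02 1.4000e-01] 91.0 0.9
    [4.0953e+02 2.9796e+02 9.0000e-02]
    [4.0641e+02 3.0193e+02 9.0000e-02]
stand [5.8911e+02 3.4059e+02 2.5000e-01] 277.9 1.42
    [5.8545e+02 3.3882e+02 2.9000e-01]
    [5.8898e+02 3.4011e+02 2.5000e-01]
```

```bash
ls pics
```

```text
c1.png
c2.png
c3.png
o1.png
o2.png
o3.png
o4.png
side0.png
top0.png
wrist0.png
```

View pics/o3.png

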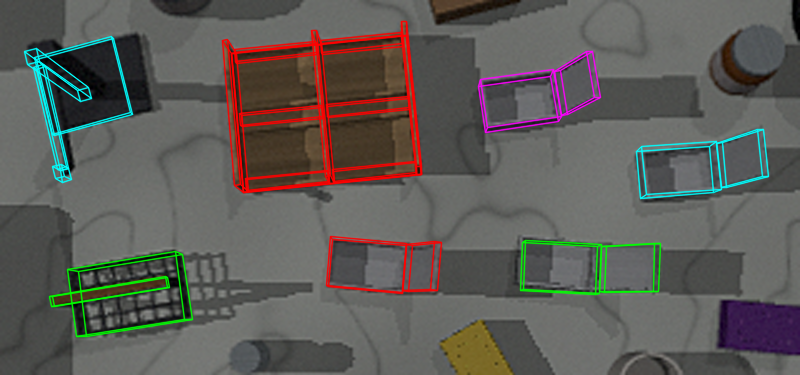

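View pics/o4.png

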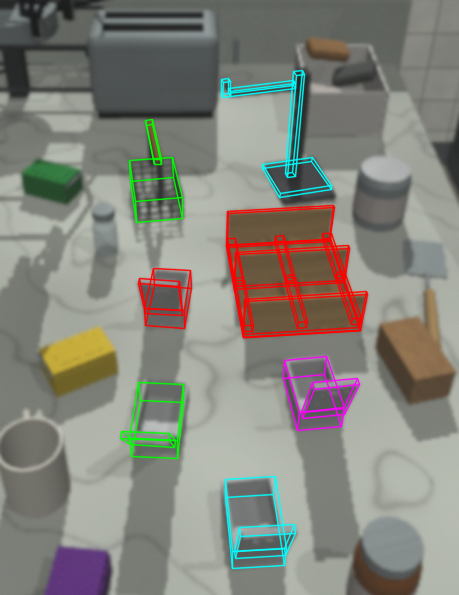

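```bash
cat > mv.py <<'E'
from fit import *
from scipy.spatial.transform import Rotation as R
import sys
def rot(s):
    w,x,y,z=s['ee_rot']; return R.from_quat([x,y,z,w]).as_matrix()
def go(x,y,z,jaw=None):
    "print shift in cm tool axes & yaw units; jaw=world angle of jaw dir (mod pi)"
    s=ctrl.sense();M=rot(s)
    d=M.T@(np.array([x,y,z])-s['eef_pos'])/10
    j=np.arctan2(M[1,2],M[0,2])
    out='shift %.2f %.2f %.2f'%tuple(d)
    if jaw is not None:
        e=(jaw-j+np.pi/2)%np.pi-np.pi/2   # about world +z; tool x down -> negative
        out+='  yaw %.2f'%(-np.degrees(e)/5)
    print(out,'| now',np.round(s['eef_pos'],1),'jaw %.3f'%j,'t %.1f'%s['time_s'],'F',np.round(s['force'],1),'grip %.3f'%s['grip_width'],'j6 %.2f'%s['joints'][5])
if __name__=='__main__':
    go(*map(float,sys.argv[1:]))
E
python3 -c "
from mv import *
s=ctrl.sense();print(rot(s).round(4))
go(411,297,230,0.12)"
python3 - <<'E'
from ref import *
import pickle
t,s=pickle.load(open('cams.pkl','rb'))
L=[stand(588,333,.2),stand(591,332,.16),basket(411,296.5,.12)]
draw(t,L,'o5.png',(165,160,285,310),4);draw(s,L,'o6.png',(240,90,440,240),4)
E
```

```text
[[-0.     -0.8944  0.4473]
 [-0.      0.4473  0.8944]
 [-1.     -0.     -0.    ]]
shift 0.13 -23.47 -7.55  yaw 11.31 | now [234.9 469.5 231.3] jaw 1.107 t 1.4 F [ 0.3 -1.1 -0.2] grip 1.002 j6 -0.22
```

View pics/o5.png

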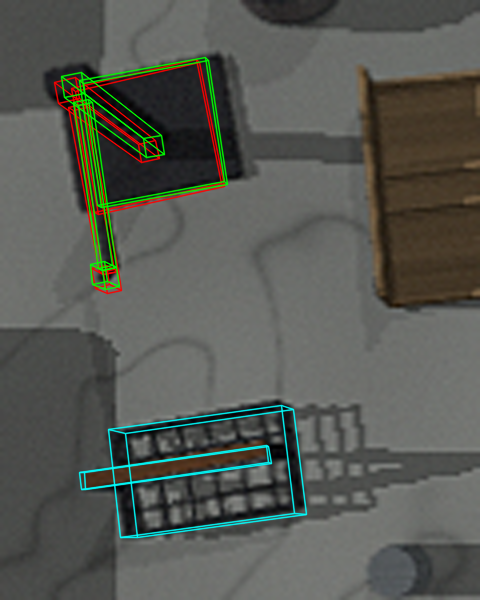

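View pics/o6.png

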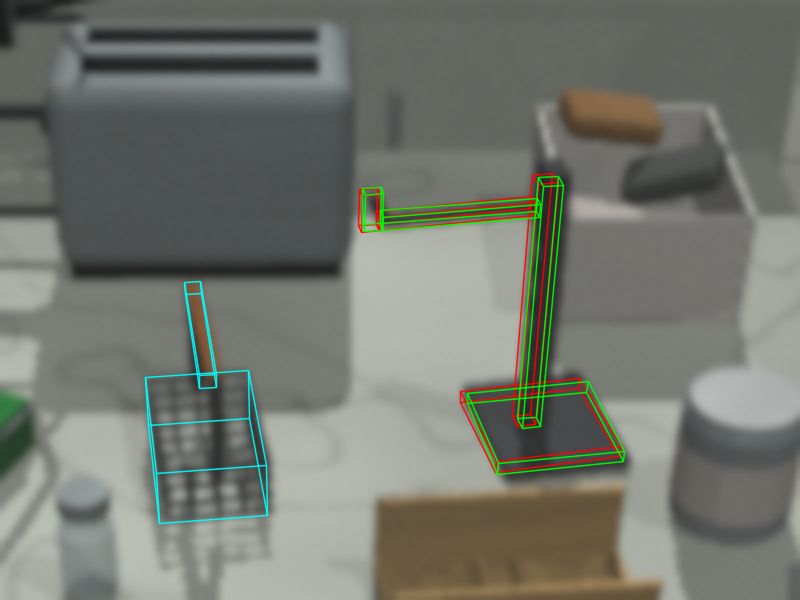

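```bash
python3 mv.py 416 264 220 0.11
```

```text
shift 1.13 -25.39 -10.28  yaw 11.42 | now [234.9 469.5 231.3] jaw 1.107 t 1.4 F [ 0.3 -1.1 -0.2] grip 1.002 j6 -0.22
```

Call:
{"api": "send_rows", "payload": {
  "rows": "1 0.2 -4 -1.6 1.6;1 0.4 -8 -3.2 3.2;1 0.6 -12 -4.9 4.9;1 0.8 -16 -6.5 6.5;1 1 -20 -8.1 8.1;1 1.1 -23 -9.3 9.8;1 1.1 -25.4 -10.3 11.4;1 1.1 -25.4 -10.3 11.4;1 1.1 -25.4 -10.3 11.4"
}}

```text
time_s: 2.25
eef_pos: [416.0, 263.7, 220.3]
ee_rot: [0.706, -0.04, 0.706, 0.04]
force: [-0.3, -0.0, -0.3]
grip_width: 1.004
```

```bash
python3 - <<'E'
from mv import *
s=ctrl.sense();p=capture('wrist');w=wristcam(p,s)
draw(w,[basket(413,296,.10)],'w1.png')
go(416,264,103,.1)
for t in ['basket','handle']: print(nets.spot_point(p,t)[:1])
E
```

```text
shift 11.73 -0.02 0.04  yaw 0.16 | now [415.6 264.2 220.3] jaw 0.114 t 2.3 F [-1.1 -0.1  0.6] grip 0.999 j6 0.21
[{'location': [412.8, 298.0, 5.0], 'confidence': 0.74}]
[{'location': [405.4, 293.8, 114.7], 'confidence': 0.69}]
```

View pics/w1.png

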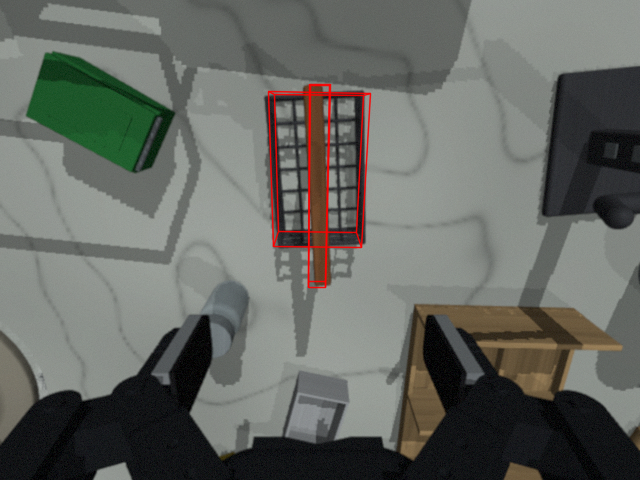

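Call:
{"api": "send_rows", "payload": {
  "rows": "1 3 0 0 0;1 6 0 0 0;1 9 0 0 0;1 11 0 0 0;0.6 11.7 0 0 0;0.3 11.7 0 0 0;0.1 11.7 0 0 0;0 11.7 0 0 0;0 11.7 0 0 0;0 11.7 0 0 0;0 11.7 0 0 0",
  "grip_force": 40
}}

```text
time_s: 3.5
eef_pos: [416.5, 264.0, 103.9]
ee_rot: [0.707, -0.039, 0.705, 0.04]
force: [1.9, 0.9, 4.0]
grip_width: 0.128
```

Call:
{"api": "send_rows", "payload": {
  "rows": "0 -1 0 0 0;0 -2 0 0 0;0 -4 0 0 0;0 -6 0 0 0;0 -8 0 0 0;0 -10 0 0 0;0 -11 0 0 0;0 -11.5 0 0 0;0 -11.5 0 0 0"
}}

```text
time_s: 4.4
eef_pos: [415.9, 263.8, 218.4]
ee_rot: [0.706, -0.04, 0.706, 0.04]
force: [-0.7, -0.5, -1.8]
grip_width: 0.133
```

```bash
cat > shot.py <<'E'
from mv import *
for n in sys.argv[2:]:
    p=capture(n);save(p,sys.argv[1]+'_'+n+'.png')
E
python3 shot.py a wrist side; python3 mv.py 415 264 218
```

```text
shift -0.05 0.04 -0.06 | now [415.6 263.7 217.5] jaw 0.112 t 4.5 F [-0.5 -0.6 -1. ] grip 0.130 j6 0.21
```

View pics/a_wrist.png

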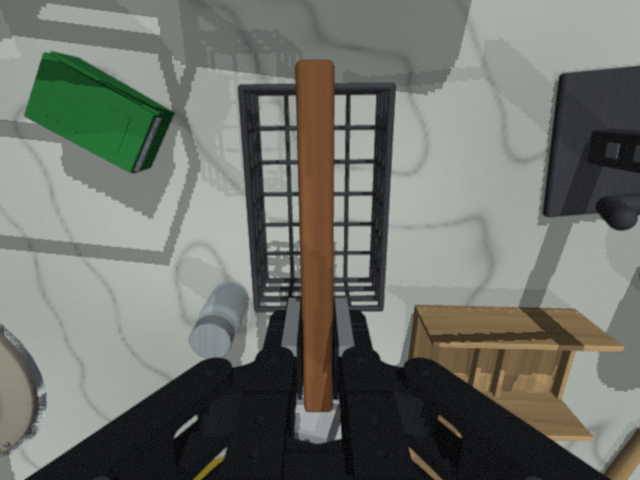

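View pics/a_side.png

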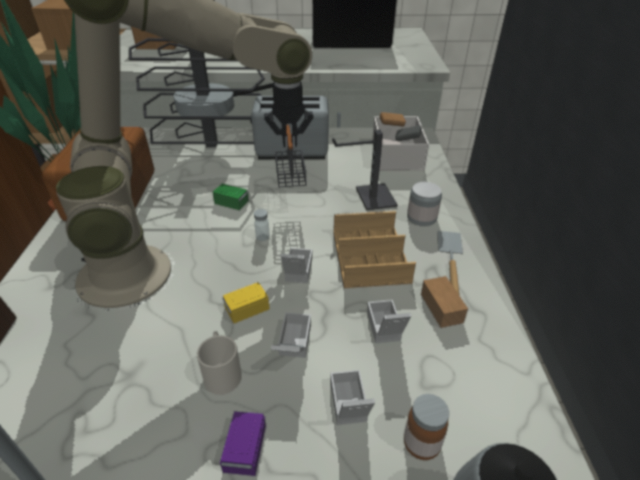

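```bash
python3 mv.py 484 284 226 .14;python3 mv.py 592 299 226 .14
```

```text
shift -0.86 1.25 7.02  yaw -0.32 | now [415.6 263.7 217.5] jaw 0.112 t 4.5 F [-0.5 -0.6 -1. ] grip 0.130 j6 0.21
shift -0.87 1.54 17.92  yaw -0.32 | now [415.6 263.7 217.5] jaw 0.112 t 4.5 F [-0.5 -0.6 -1. ] grip 0.130 j6 0.21
```

Call:
{"api": "send_rows", "payload": {
  "rows": "0 -0.5 0.4 1 0;0 -0.9 0.7 3 0;0 -0.9 1 5 -0.3;0 -0.9 1.2 7 -0.3;0 -0.9 1.3 9 -0.3;0 -0.9 1.3 11 -0.3;0 -0.9 1.4 13 -0.3;0 -0.9 1.4 15 -0.3;0 -0.9 1.5 16.5 -0.3;0 -0.9 1.5 17.5 -0.3;0 -0.9 1.5 17.9 -0.3;0 -0.9 1.5 17.9 -0.3"
}}

```text
time_s: 5.7
eef_pos: [592.1, 298.6, 226.2]
ee_rot: [0.705, -0.049, 0.706, 0.049]
force: [-0.3, -0.4, -1.2]
grip_width: 0.126
```

```bash
python3 shot.py b top side wrist;  python3 mv.py 592 299 188; cd pics; python3 -c "
import cv2
a=cv2.imread('b_side.png')[60:260,230:470];cv2.imwrite('b1.png',cv2.resize(a,None,fx=3,fy=3))
a=cv2.imread('b_top.png')[140:300,150:300];cv2.imwrite('b2.png',cv2.resize(a,None,fx=3,fy=3))"
```

```text
shift 3.92 0.02 0.03 | now [591.7 298.7 227.2] jaw 0.138 t 5.8 F [ 1.1 -0.5 -0.7] grip 0.131 j6 0.15
```

View pics/b1.png

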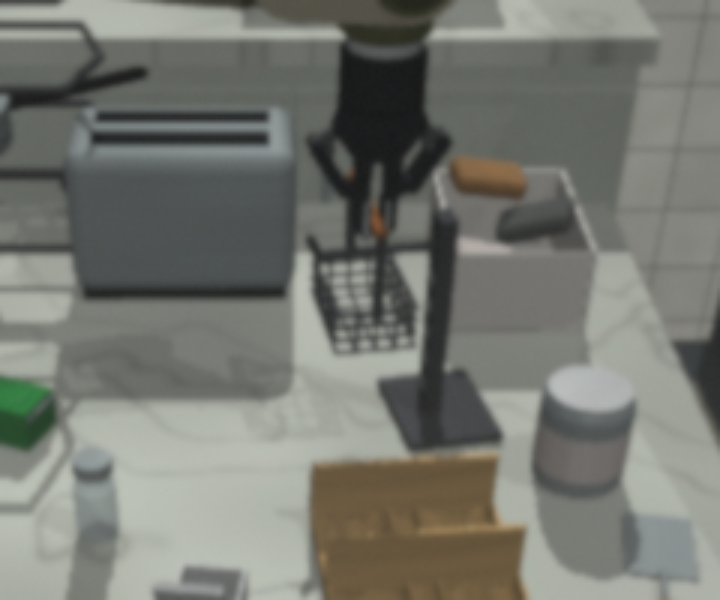

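View pics/b_wrist.png

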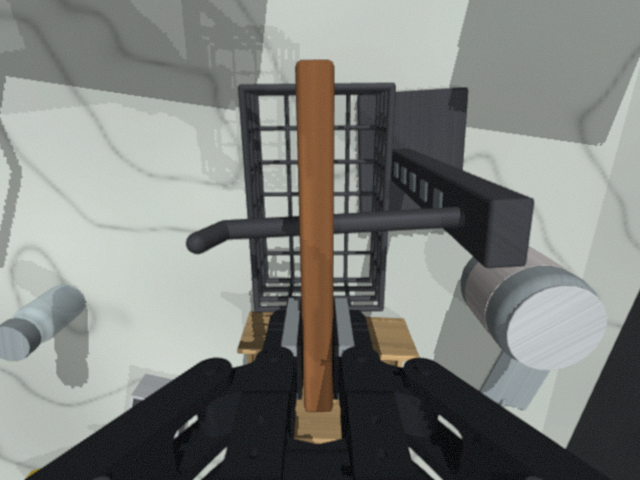

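Call:
{"api": "send_rows", "payload": {
  "rows": "0 1 0 0 0;0 2 0 0 0;0 3 0 0 0;0 3.4 0 0 0;0 3.6 0 0 0;0 3.8 0 0 0;0 3.8 0 0 0"
}}

```text
time_s: 6.55
eef_pos: [592.2, 298.7, 189.3]
ee_rot: [0.705, -0.049, 0.705, 0.049]
force: [0.7, 0.1, -1.6]
grip_width: 0.128
```

```bash
python3 mv.py 592 299 188
```

```text
shift 0.13 0.03 -0.02 | now [592.2 298.7 189.3] jaw 0.138 t 6.5 F [ 0.7  0.1 -1.6] grip 0.128 j6 0.15
```

Not yet in contact; lower slowly a little more.

Call:
{"api": "send_rows", "payload": {
  "rows": "0 0.1 0 0 0;0 0.1 0 0 0;0 0.2 0 0 0;0 0.2 0 0 0;0 0.2 0 0 0"
}}

```text
time_s: 7.05
eef_pos: [592.4, 298.8, 188.4]
ee_rot: [0.706, -0.049, 0.705, 0.049]
force: [-0.8, -1.5, 5.3]
grip_width: 0.131
```

Call:
{"api": "send_rows", "payload": {
  "rows": "0.16 0 0 0 0;0.2 0 0 0 0;0.25 0 0 0 0;0.35 0 0 0 0;0.35 0 0 0 0;0.35 0 0 0 0;0.35 -1 0 0 0;0.35 -2.5 0 0 0;0.35 -4.5 0 0 0;0.35 -7 0 0 0;0.35 -10 0 0 0;0.35 -10 0 0 0"
}}

```text
time_s: 8.25
eef_pos: [593.0, 299.1, 292.8]
ee_rot: [0.708, -0.048, 0.702, 0.05]
force: [-0.6, 0.2, 0.4]
grip_width: 0.352
```

```bash
python3 shot.py c top side wrist;  python3 mv.py 437 -110 200 0; cd pics; python3 -c "
import cv2
a=cv2.imread('c_side.png')[60:260,230:470];cv2.imwrite('c4.png',cv2.resize(a,None,fx=3,fy=3))"
```

```text
shift 8.72 -38.34 -20.98  yaw 1.58 | now [592.  298.7 287. ] jaw 0.138 t 8.4 F [-0.4  0.1 -0.4] grip 0.355 j6 0.15
```

View pics/c4.png

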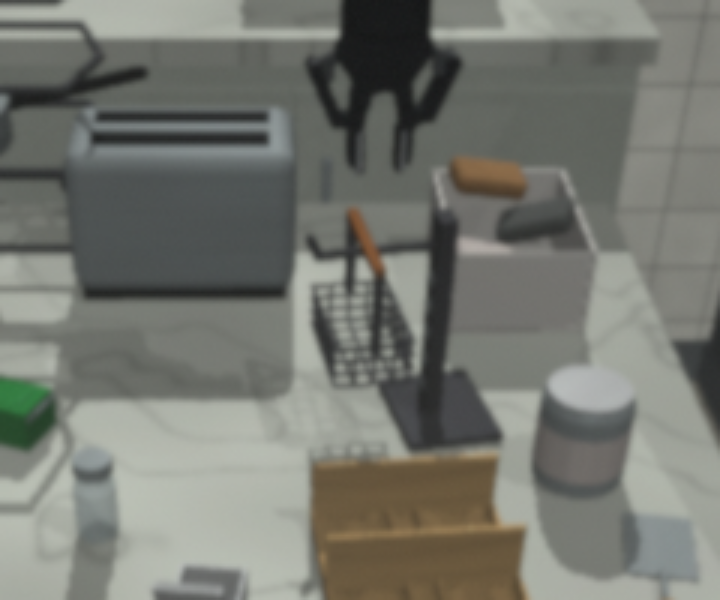

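View pics/c_wrist.png

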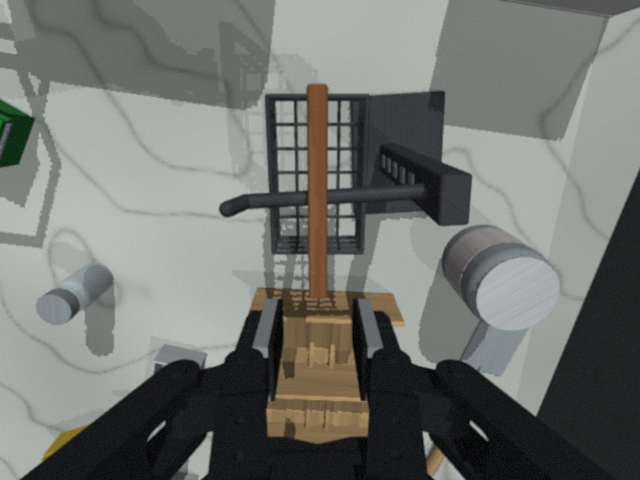

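View pics/c_top.png

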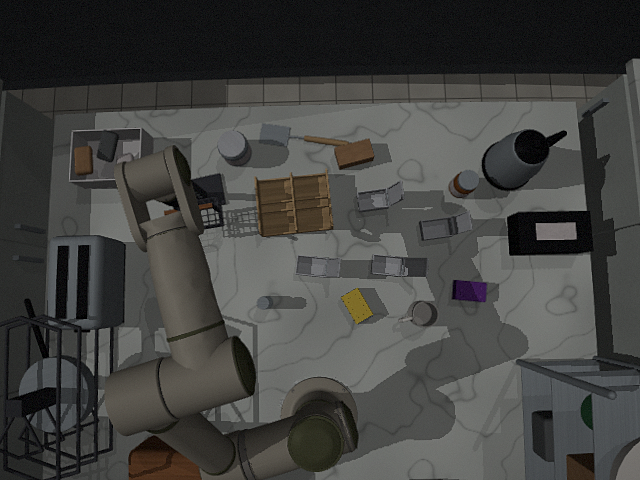

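Call:
{"api": "send_rows", "payload": {
  "rows": "0.2 0 -3.5 -2 0.3;0 0 -7.6 -4.2 0.6;0 1 -11.9 -6.5 1;0 2 -16.2 -8.8 1.3;0 3 -20.5 -11.2 1.6;0 4.2 -24.7 -13.5 1.6;0 5.5 -29 -15.9 1.6;0 7 -33 -18 1.6;0 8 -36 -19.8 1.6;0 8.7 -38.3 -21 1.6;0 8.7 -38.3 -21 1.6;0 8.7 -38.3 -21 1.6"
}}

```text
time_s: 9.6
eef_pos: [436.7, -109.4, 199.9]
ee_rot: [0.707, 0.001, 0.707, -0.001]
force: [0.2, 0.0, 0.3]
grip_width: -0.0
```

```bash
python3 - <<'E'
from mv import *
s=ctrl.sense();p=capture('wrist');w=wristcam(p,s)
draw(w,[tin(439,13,-1.65,1.95),case(630,61,.08)],'w2.png')
go(439,-110,98,0)
E
```

```text
shift 10.21 -0.10 0.21  yaw -0.01 | now [ 437.  -109.   200.1] jaw -0.001 t 9.7 F [0.2 0.  0.8] grip 0.002 j6 -0.50
```

View pics/w2.png

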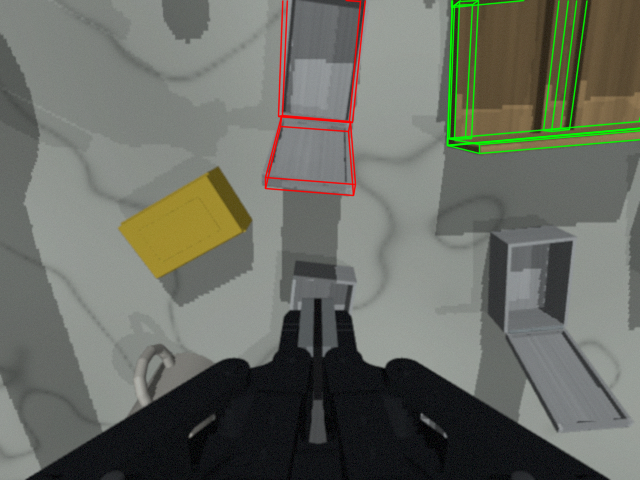

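Call:
{"api": "send_rows", "payload": {
  "rows": "0 4 0 0 0;0 8 0 0.1 0;0 10.2 0.3 0.2 0;0 10.2 1.5 0.2 0;0 10.2 2.5 0.2 0;0 10.2 3.5 0.3 0;0 10.2 4.5 0.4 0;0 10.2 5.5 0.5 0;0 10.2 6.5 0.5 0;0 10.2 7.5 0.6 0;0 10.2 8.5 0.6 0;0 10.2 9.5 0.7 0"
}}

```text
time_s: 10.85
eef_pos: [444.1, -13.7, 98.3]
ee_rot: [0.707, 0.0, 0.707, -0.0]
force: [0.2, -0.5, 1.1]
grip_width: -0.002
```

Call:
{"api": "send_rows", "payload": {
  "rows": "0 0 1 0.1 0;0 0 2 0.1 0;0 0 3 0.2 0;0 0 3 0.2 0;0 -3 3 0.2 0;0 -7 0 0 0;0 -10 -5 0 0;0 -10 -9 0 0;0 -10 -9 0 0"
}}

```text
time_s: 11.75
eef_pos: [444.3, -109.2, 199.3]
ee_rot: [0.708, 0.002, 0.706, -0.003]
force: [-0.8, 1.7, 0.0]
grip_width: 0.001
```

```bash
python3 - <<'E'
from mv import *
s=ctrl.sense();p=capture('wrist');w=wristcam(p,s)
draw(w,[tin(439,13,-1.65,0),case(630,61,.08)],'w3.png')
go(636,-290,200,0.1)
E
```

```text
shift -0.13 -18.22 19.31  yaw -1.21 | now [ 443.9 -106.8  198.5] jaw -0.005 t 11.8 F [-0.2  0.4 -0.5] grip 0.000 j6 -0.49
```

View pics/w3.png

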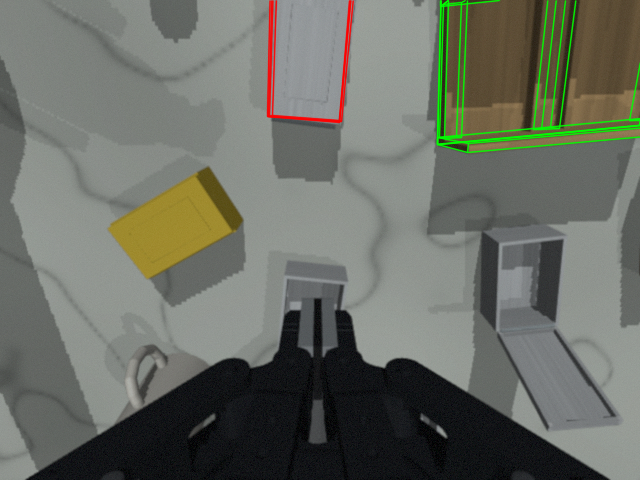

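```bash
python3 mv.py 651 -300 200 .12
```

```text
shift -0.13 -19.21 20.82  yaw -1.44 | now [ 443.9 -106.8  198.5] jaw -0.005 t 11.8 F [-0.2  0.4 -0.5] grip 0.000 j6 -0.49
```

Call:
{"api": "send_rows", "payload": {
  "rows": "0 -0.2 -1.5 1.6 -0.2;0 -0.2 -4.5 4.9 -0.5;0 -0.2 -7.5 8.1 -0.8;0 -0.2 -10.5 11.4 -1.1;0 -0.2 -13.5 14.6 -1.4;0 -0.2 -16.5 17.9 -1.4;0 -0.2 -18.5 20 -1.4;0 -0.2 -19.2 20.8 -1.4;0 -0.2 -19.2 20.8 -1.4;0 -0.2 -19.2 20.8 -1.4"
}}

```text
time_s: 12.8
eef_pos: [651.7, -295.6, 199.7]
ee_rot: [0.705, -0.043, 0.706, 0.043]
force: [-0.8, -0.1, 0.2]
grip_width: -0.002
```

```bash
python3 - <<'E'
from mv import *
s=ctrl.sense();p=capture('wrist');w=wristcam(p,s)
draw(w,[tin(636,-176,-1.45,1.88),case(630,61,.08)],'w4.png')
go(651,-300,98,.12)
go(632,-168,98,.12)
E
```

```text
shift 10.22 -0.44 -0.11  yaw 0.02 | now [ 651.6 -295.6  200.2] jaw 0.122 t 12.8 F [0.2 0.2 0.2] grip -0.000 j6 -0.71
shift 10.23 12.90 -0.39  yaw 0.02 | now [ 651.6 -295.6  200.2] jaw 0.122 t 12.8 F [0.2 0.2 0.2] grip -0.000 j6 -0.71
```

View pics/w4.png

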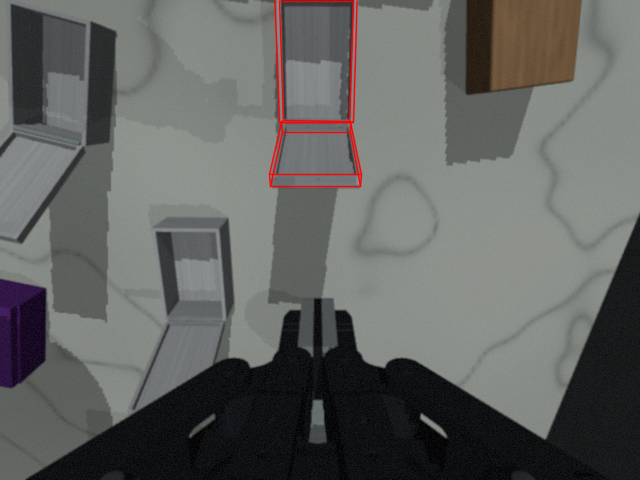

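Call:
{"api": "send_rows", "payload": {
  "rows": "0 4 0 0 0;0 8 0 0 0;0 10.2 0.3 0 0;0 10.2 1.5 0 0;0 10.2 2.5 -0.1 0;0 10.2 3.5 -0.1 0;0 10.2 4.5 -0.1 0;0 10.2 5.5 -0.1 0;0 10.2 6.5 -0.2 0;0 10.2 7.5 -0.2 0;0 10.2 8.5 -0.3 0;0 10.2 9.5 -0.3 0"
}}

```text
time_s: 14.05
eef_pos: [637.1, -202.1, 98.3]
ee_rot: [0.706, -0.043, 0.706, 0.043]
force: [0.3, -1.0, -1.3]
grip_width: 0.002
```

Call:
{"api": "send_rows", "payload": {
  "rows": "0 0 1 0 0;0 0 2 -0.1 0;0 0 3 -0.1 0;0 0 3.6 -0.1 0;0 -3 3.6 -0.1 0;0 -7 0 0 0;0 -10 -4 0 0;0 -10 -8 0 0;0 -10 -8 0 0"
}}

```text
time_s: 14.95
eef_pos: [646.5, -287.4, 198.5]
ee_rot: [0.706, -0.042, 0.706, 0.04]
force: [0.1, 0.8, 0.1]
grip_width: 0.001
```

```bash
python3 - <<'E'
from mv import *
s=ctrl.sense();p=capture('wrist');w=wristcam(p,s)
draw(w,[tin(636,-176,-1.45,0),case(630,61,.08)],'w5.png')
go(556,-478,200,.12)
go(556,-478,98,.12)
E
```

```text
shift -0.22 -18.14 -11.26  yaw -0.03 | now [ 646.5 -284.7  197.7] jaw 0.118 t 15.0 F [-0.4  0.9 -0.2] grip -0.001 j6 -0.70
shift 9.98 -18.14 -11.26  yaw -0.03 | now [ 646.5 -284.7  197.7] jaw 0.118 t 15.0 F [-0.4  0.9 -0.2] grip -0.001 j6 -0.70
```

View pics/w5.png

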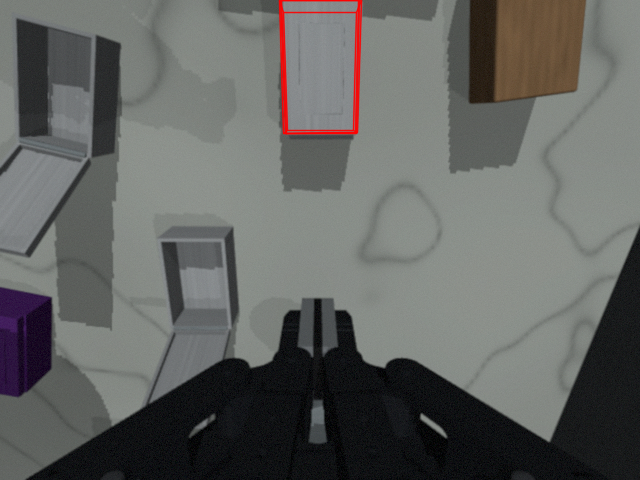

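Call:
{"api": "send_rows", "payload": {
  "rows": "0 -0.2 -2 -1.2 0;0 -0.2 -5.5 -3.4 0;0 -0.2 -9 -5.6 0;0 -0.2 -12.5 -7.8 0;0 -0.2 -15.5 -9.8 0;0 -0.2 -17.5 -11.2 0;0 -0.2 -18 -11.4 0;0 -0.2 -18 -11.4 0;0 -0.2 -18 -11.4 0"
}}

```text
time_s: 15.9
eef_pos: [556.5, -473.1, 200.3]
ee_rot: [0.706, -0.043, 0.706, 0.043]
force: [0.1, 0.3, 0.6]
grip_width: 0.001
```

```bash
python3 - <<'E'
from mv import *
s=ctrl.sense();p=capture('wrist');w=wristcam(p,s)
draw(w,[tin(546,-364,-1.47,1.88),tin(636,-176,-1.45,0)],'w6.png')
go(555,-478,98,.12)
E
```

```text
shift 10.24 -0.47 -0.22  yaw 0.03 | now [ 556.6 -473.1  200.4] jaw 0.123 t 15.9 F [-0.5  0.6 -0.3] grip -0.001 j6 -0.99
```

View pics/w6.png

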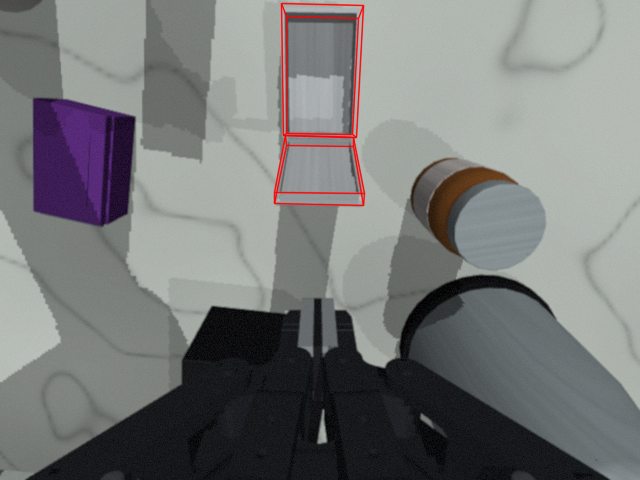

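```bash
cat >> mv.py <<'E'
def ray(cam,u,v,z):
    V=np.array(cam['view']);K=np.array(cam['intrinsics'])
    n=cv2.undistortPoints(np.array([[[u,v]]],float),K,np.array(cam['dist']))[0,0]
    o=-V[:3,:3].T@V[:3,3];d=V[:3,:3].T@np.array([n[0],n[1],1]);return o+d*(z-o[2])/d[2]
E
python3 - <<'E'
from mv import *
s=ctrl.sense();p=capture('wrist');w=wristcam(p,s)
for u,v in [(402,345),(430,295),(480,276),(553,318)]:
    print(u,v,[np.round(ray(w,u,v,z)[:2]) for z in (0,60,150)])
t=capture('top');save(t,'d_top.png')
E
cd pics; python3 -c "
import cv2
a=cv2.imread('d_top.png')[110:280,400:620];cv2.imwrite('d1.png',cv2.resize(a,None,fx=3.5,fy=3.5))"
```

```text
402 345 [array([ 666., -615.]), array([ 645., -576.]), array([ 614., -517.])]
430 295 [array([ 683., -553.]), array([ 659., -524.]), array([ 623., -482.])]
480 276 [array([ 728., -526.]), array([ 696., -502.]), array([ 648., -466.])]
553 318 [array([ 815., -563.]), array([ 768., -533.]), array([ 698., -487.])]
```

View pics/d1.png

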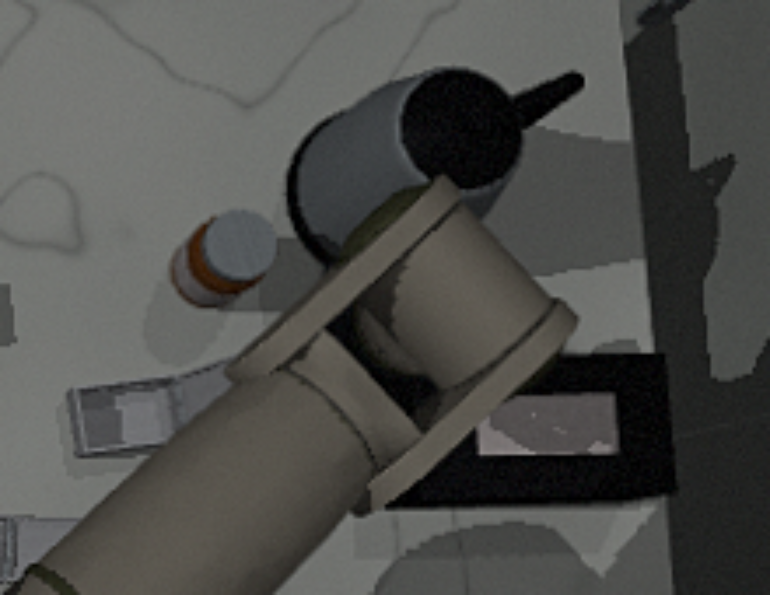

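Call:
{"api": "send_rows", "payload": {
  "rows": "0 4 -0.1 -0.1 0;0 8 -0.2 -0.1 0;0 10.2 0 -0.1 0;0 10.2 1 -0.1 0;0 10.2 2 -0.1 0;0 10.2 3 -0.1 0;0 10.2 4 -0.1 0;0 10.2 5 -0.1 0;0 10.2 6 -0.1 0;0 10.2 7 -0.1 0;0 10.2 8 -0.1 0;0 10.2 9 -0.1 0"
}}

```text
time_s: 17.25
eef_pos: [543.6, -384.6, 98.3]
ee_rot: [0.706, -0.043, 0.706, 0.043]
force: [0.2, -0.6, 1.0]
grip_width: -0.002
```

Call:
{"api": "send_rows", "payload": {
  "rows": "0 0 1 0 0;0 0 2 0 0;0 0 3 0 0;0 0 3.6 0 0;0 -3 3.6 0 0;0 -7 0 0 0;0 -10 -4 0 0;0 -10 -6 0 0;0 -10 -6 0 0"
}}

```text
time_s: 18.15
eef_pos: [550.4, -447.8, 198.5]
ee_rot: [0.706, -0.042, 0.706, 0.041]
force: [0.3, -0.3, -0.6]
grip_width: -0.001
```

```bash
python3 - <<'E'
from mv import *
s=ctrl.sense();p=capture('wrist');w=wristcam(p,s)
draw(w,[tin(546,-364,-1.47,0),tin(636,-176,-1.45,0)],'w7.png')
go(435,-336,200,0)
go(435,-336,98,0)
E
```

```text
shift -0.23 12.29 -10.16  yaw 1.37 | now [ 550.5 -445.9  197.6] jaw 0.119 t 18.2 F [-0.  -0.4  0. ] grip 0.004 j6 -0.97
shift 9.97 12.29 -10.16  yaw 1.37 | now [ 550.5 -445.9  197.6] jaw 0.119 t 18.2 F [-0.  -0.4  0. ] grip 0.004 j6 -0.97
```

View pics/w7.png

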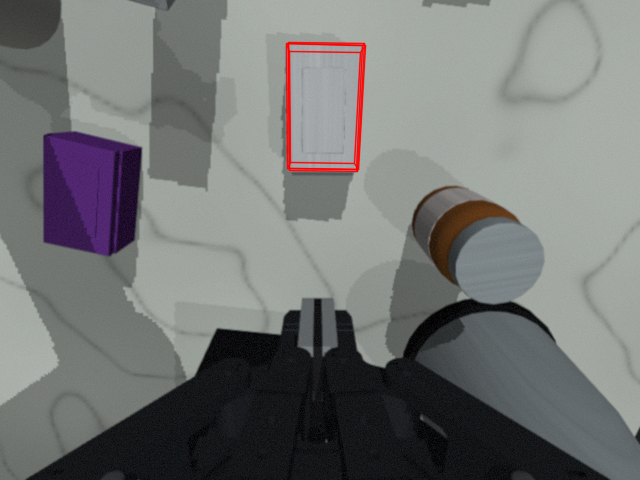

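Call:
{"api": "send_rows", "payload": {
  "rows": "0 -0.2 1.2 -1 0.2;0 -0.2 4 -3.3 0.5;0 -0.2 7 -5.8 0.8;0 -0.2 10 -8.3 1.1;0 -0.2 11.8 -9.8 1.4;0 -0.2 12.3 -10.2 1.4;0 -0.2 12.3 -10.2 1.4;0 -0.2 12.3 -10.2 1.4"
}}

```text
time_s: 19.0
eef_pos: [435.4, -335.6, 200.2]
ee_rot: [0.707, 0.0, 0.707, -0.0]
force: [0.2, -0.5, 0.5]
grip_width: -0.0
```

```bash
python3 - <<'E'
from mv import *
s=ctrl.sense();p=capture('wrist');w=wristcam(p,s)
draw(w,[tin(436,-216,-1.6,2.03),tin(636,-176,-1.45,0),tin(439,13,-1.65,0)],'w8.png')
go(435,-336,98,0)
E
```

```text
shift 10.20 -0.03 -0.04  yaw -0.01 | now [ 435.4 -335.7  200. ] jaw -0.001 t 19.1 F [ 0.3 -0.1 -0.6] grip 0.001 j6 -0.87
```

View pics/w8.png

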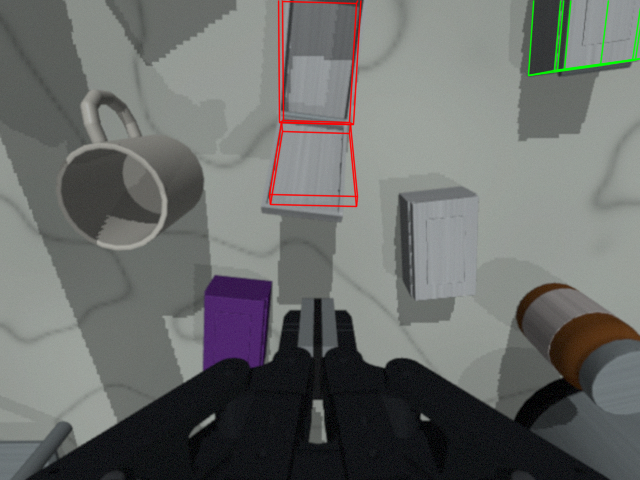

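Call:
{"api": "send_rows", "payload": {
  "rows": "0 4 0 -0.3 0;0 8 0 -0.5 0;0 10.2 0.3 -0.5 0;0 10.2 1.5 -0.4 0;0 10.2 2.5 -0.3 0;0 10.2 3.5 -0.2 0;0 10.2 4.5 -0.1 0;0 10.2 5.5 0 0;0 10.2 6.5 0.1 0;0 10.2 7.5 0.1 0;0 10.2 8.5 0.2 0;0 10.2 9.5 0.2 0"
}}

```text
time_s: 20.25
eef_pos: [437.0, -239.5, 98.3]
ee_rot: [0.707, 0.0, 0.707, -0.0]
force: [1.0, 0.0, -0.1]
grip_width: -0.002
```

Call:
{"api": "send_rows", "payload": {
  "rows": "0 0 1 0 0;0 0 2 0.1 0;0 0 3 0.1 0;0 0 3.8 0.1 0;0 -3 3.8 0.1 0;0 -7 2 0 0;0 -10 -2 0 0;0 -10 -4 0 0;0 -10 -4 0 0"
}}

```text
time_s: 21.15
eef_pos: [436.8, -282.1, 198.7]
ee_rot: [0.707, 0.001, 0.707, -0.002]
force: [-0.7, 0.3, -0.9]
grip_width: -0.003
```

```bash
python3 - <<'E'
from mv import *
s=ctrl.sense();p=capture('wrist');w=wristcam(p,s)
draw(w,[tin(436,-216,-1.65,0),tin(636,-176,-1.45,0),tin(439,13,-1.65,0)],'w9.png')
go(436,-216,98,0)
E
```

```text
shift 10.00 6.44 -0.08  yaw -0.03 | now [ 436.6 -280.5  198. ] jaw -0.003 t 21.2 F [-0.1  1.2 -1.2] grip -0.001 j6 -0.79
```

View pics/w9.png

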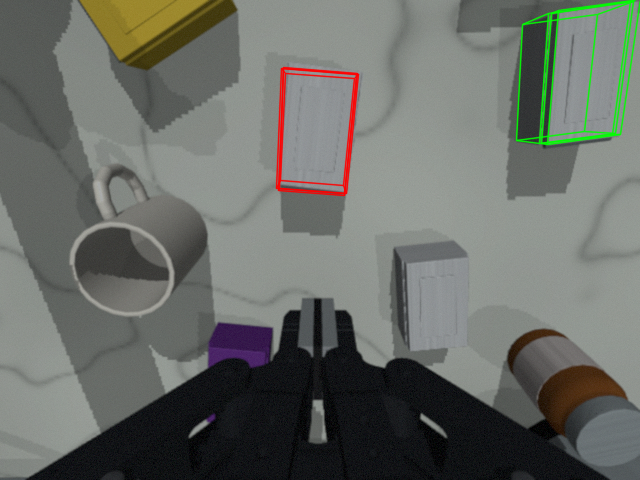

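```bash
python3 mv.py 436 -216 60 -.08;python3 mv.py 436 -216 14 -.08
```

```text
shift 13.80 6.44 -0.08  yaw 0.89 | now [ 436.6 -280.5  198. ] jaw -0.003 t 21.2 F [-0.1  1.2 -1.2] grip -0.001 j6 -0.79
shift 18.40 6.44 -0.07  yaw 0.89 | now [ 436.6 -280.5  198. ] jaw -0.003 t 21.2 F [-0.1  1.2 -1.2] grip -0.001 j6 -0.79
```

Call:
{"api": "send_rows", "payload": {
  "rows": "0.5 1 2 0 0.3;1 3 4.5 0 0.6;1 6 6.2 -0.1 0.9;1 9 6.4 -0.1 0.9;1 11 6.4 -0.1 0.9;1 12 6.4 -0.1 0.9;1 14 6.4 -0.1 0.9;1 16 6.4 -0.1 0.9;1 17.5 6.4 -0.1 0.9;1 18.4 6.4 -0.1 0.9;1 18.4 6.4 -0.1 0.9"
}}

```text
time_s: 22.3
eef_pos: [435.7, -215.7, 13.7]
ee_rot: [0.706, 0.028, 0.707, -0.028]
force: [1.0, 0.5, -1.0]
grip_width: 1.003
```

Call:
{"api": "send_rows", "payload": {
  "rows": "0.8 0 0 0 0;0.7 0 0 0 0;0.6 0 0 0 0;0.5 0 0 0 0;0.4 0 0 0 0;0.4 0 0 0 0",
  "grip_force": 30
}}

```text
time_s: 22.9
eef_pos: [436.4, -216.6, 15.4]
ee_rot: [0.707, 0.028, 0.706, -0.029]
force: [-0.7, -0.4, 5.8]
grip_width: 0.676
```

```bash
python3 mv.py 674 11 130 .08; python3 mv.py 436 -216 14 -.08; python3 shot.py e side; cd pics; python3 -c "
import cv2
a=cv2.imread('e_side.png')[220:420,200:440];cv2.imwrite('e1.png',cv2.resize(a,None,fx=3,fy=3))"
```

```text
shift -11.45 24.57 21.88  yaw -1.83 | now [ 436.4 -216.6   15.4] jaw -0.080 t 22.9 F [-0.7 -0.4  5.8] grip 0.676 j6 -0.62
shift 0.14 0.06 -0.05  yaw 0.00 | now [ 436.4 -216.6   15.4] jaw -0.080 t 22.9 F [-0.7 -0.4  5.8] grip 0.676 j6 -0.62
```

View pics/e1.png

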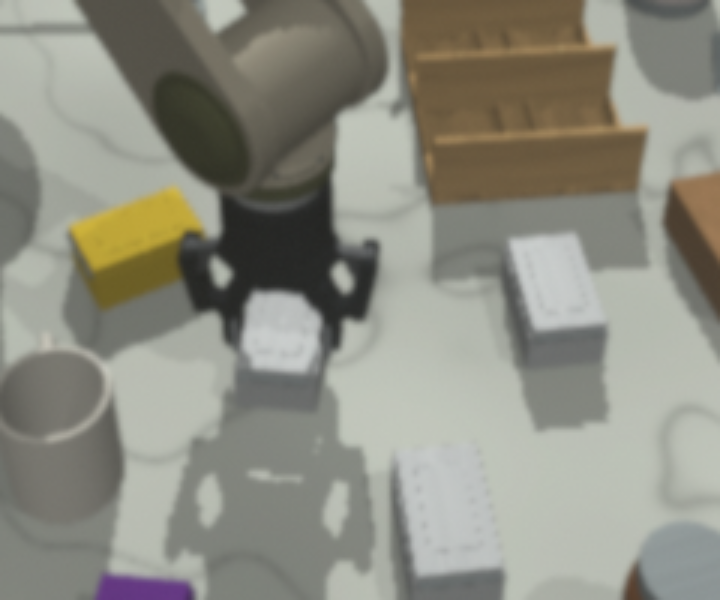

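Call:
{"api": "send_rows", "payload": {
  "rows": "0.4 -1 0 0 0;0.4 -3 0 0 0;0.4 -6 0.5 0.5 0;0.4 -9 2 2 -0.3;0.4 -11 5 4.6 -0.6;0.4 -11.6 8.5 7.7 -0.9;0.4 -11.6 12 10.8 -1.2;0.4 -11.6 15.5 13.9 -1.5;0.4 -11.6 19 17 -1.8;0.4 -11.6 22 19.5 -1.8;0.4 -11.6 24 21.3 -1.8;0.4 -11.6 24.6 21.9 -1.8"
}}

```text
time_s: 24.15
eef_pos: [674.8, 13.7, 130.6]
ee_rot: [0.707, -0.028, 0.706, 0.028]
force: [1.3, -0.1, -1.6]
grip_width: 0.675
```

Call:
{"api": "send_rows", "payload": {
  "rows": "0.4 0 0 0 0;0.4 0 0 0 0"
}}

```text
time_s: 24.35
eef_pos: [673.3, 10.6, 130.6]
ee_rot: [0.706, -0.027, 0.707, 0.027]
force: [-0.0, 0.2, -1.3]
grip_width: 0.675
```

```bash
python3 - <<'E'
from mv import *
s=ctrl.sense();p=capture('wrist');w=wristcam(p,s)
draw(w,[case(630,61,.08)],'w10.png')
p=capture('side'); draw(p,[tin(674,11,-1.57+.08,0,z=s['eef_pos'][2]-14),case(630,61,.08)],'w11.png',(240,180,460,330),3.4)
p=capture('top'); draw(p,[tin(674,11,-1.57+.08,0,z=s['eef_pos'][2]-14),case(630,61,.08)],'w12.png',(230,150,380,260),5)
go(674,11,21,.08)
E
```

```text
shift 10.97 0.05 0.06  yaw -0.05 | now [673.4  10.5 130.7] jaw 0.076 t 24.5 F [ 0.6  0.4 -0.3] grip 0.675 j6 -0.23
```

View pics/w10.png

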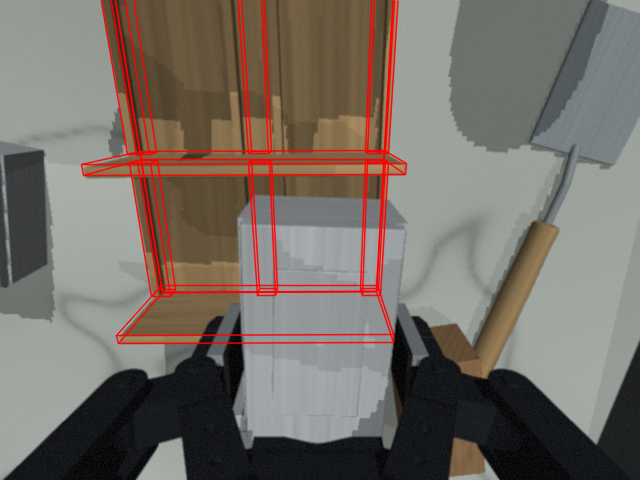

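View pics/w11.png

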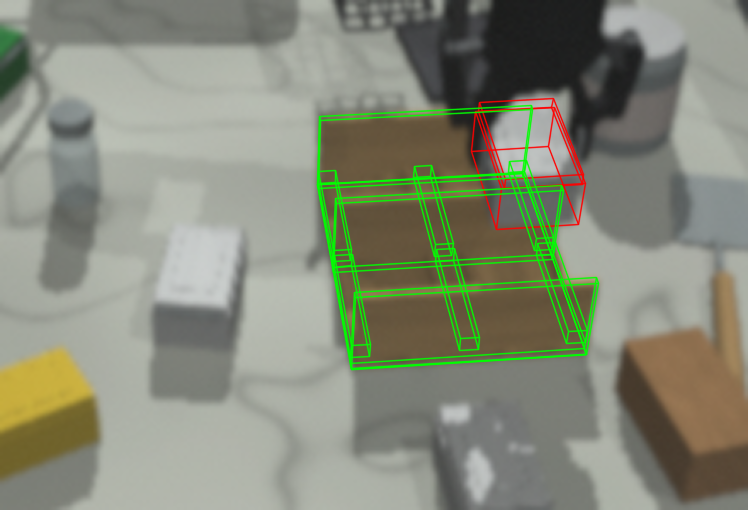

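View pics/w12.png

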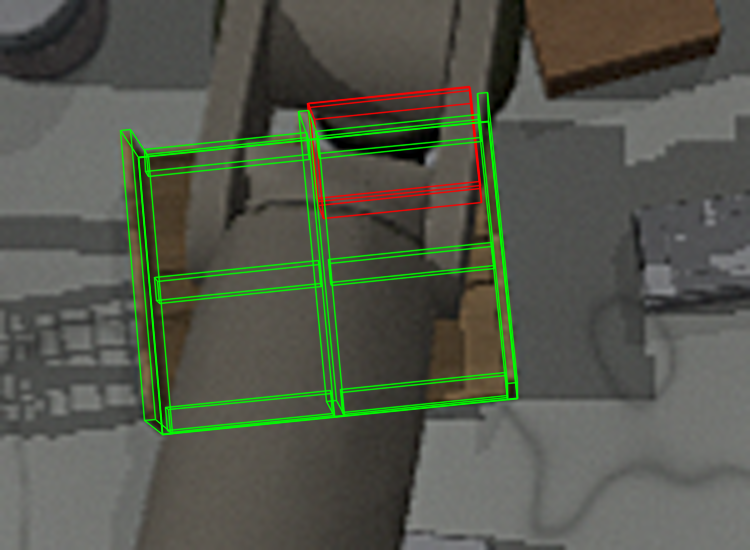

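```bash
python3 - <<'E'
s=open('fit.py').read()
a=s.index("    for xx in(-80,0,80):"); b=s.index("    return place(s,x,y,yaw)\ndef basket")
s=s[:a]+"""    for sx in(-1,1):
        for yy in (-53,53): s+=box(min(sx*15,sx*81),max(sx*15,sx*81),yy-50,yy+50,6,18)
"""+s[b:]
s+="""
def bay(i,c=(630,61,.08)):
    lx,ly=[(48,-53),(48,53),(-48,-53),(-48,53)][i]
    return c[0]+lx*np.cos(c[2])-ly*np.sin(c[2]),c[1]+lx*np.sin(c[2])+ly*np.cos(c[2])
"""
open('fit.py','w').write(s)
E
python3 - <<'E'
from mv import *
s=ctrl.sense();p=capture('wrist');w=wristcam(p,s)
x,y,z=s['eef_pos']
draw(w,[case(630,61,.08),tin(x,y,-1.5708+.076,0,z-15)],'w13.png')
for i in range(4): print(np.round(bay(i),1))
go(*bay(0),21,.08)
E
```

```text
[682.1  12. ]
[673.6 117.7]
[586.4   4.3]
[577.9 110. ]
shift 10.97 0.08 0.87  yaw -0.04 | now [673.5  10.6 130.7] jaw 0.076 t 24.6 F [ 0.2  0.1 -1.2] grip 0.675 j6 -0.23
```

View pics/w13.png

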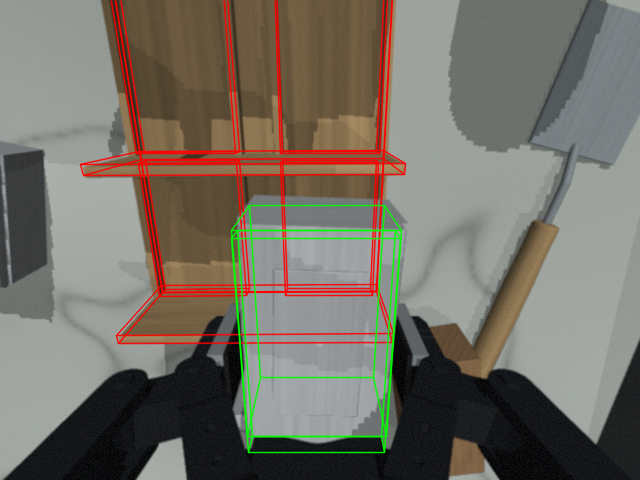

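```bash
cat > held.py <<'E'
from mv import *
from ref import dtmap,refine
import ref
def held(name,yaw0=None,dz=15):
    s=ctrl.sense();p=capture('wrist');w=wristcam(p,s);M=rot(s)
    x,y,z=s['eef_pos'];j=np.arctan2(M[1,2],M[0,2])
    def f(dx,dy,dyaw,ddz):
        segs=tin(x+dx,y+dy,-1.5708+j+dyaw,0,z-dz+ddz)
        # visible: top face of lid + far face + sides ; use lid-top edges and base far edges
        return segs[12:]
    d=dtmap(w)
    q,c,m=refine(f,(0,0,0,0),[w],[d],np.array([3,3,.03,1.5]))
    print('held offset',np.round(q,3),round(m,2))
    draw(w,[case(630,61,.08),tin(x+q[0],y+q[1],-1.5708+j+q[2],0,z-dz+q[3])],name)
    return q
if __name__=='__main__': held(sys.argv[1])
E
python3 held.py w14.png
```

```text
held offset [ 0.257  1.461 -0.012 -0.731] 1.92
```

View pics/w14.png

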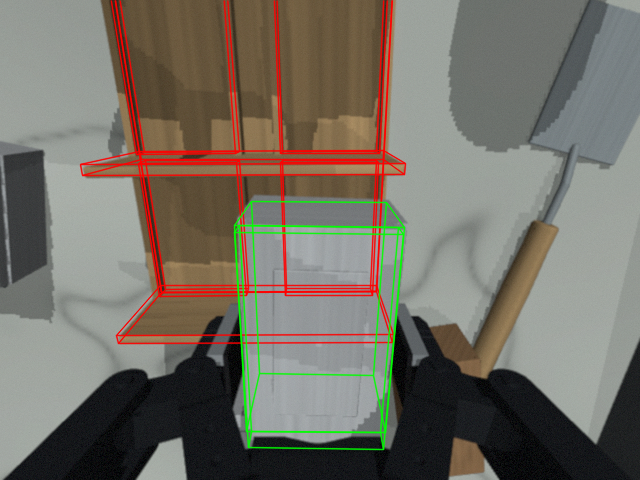

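```bash
python3 mv.py 681 9.5 98 .08
```

```text
shift 3.26 -0.18 0.73  yaw -0.04 | now [673.6  10.7 130.6] jaw 0.076 t 24.6 F [ 0.8 -0.2 -1.7] grip 0.669 j6 -0.23
```

Call:
{"api": "send_rows", "payload": {
  "rows": "0.4 1 -0.1 0.3 0;0.4 2 -0.2 0.7 0;0.4 3 -0.2 0.7 0;0.4 3.2 -0.2 0.7 0;0.4 3.2 -0.2 0.7 0"
}}

```text
time_s: 25.1
eef_pos: [680.7, 10.1, 97.5]
ee_rot: [0.706, -0.027, 0.707, 0.027]
force: [0.7, 0.7, -1.3]
grip_width: 0.676
```

```bash
python3 held.py w15.png; python3 mv.py 681 9.5 21 .08
```

```text
held offset [ 0.099  4.017 -0.029  0.024] 1.78
shift 7.72 -0.06 -0.00  yaw -0.03 | now [681.   10.1  98.2] jaw 0.077 t 25.1 F [-0.1  0.5 -1.3] grip 0.678 j6 -0.23
```

View pics/w15.png

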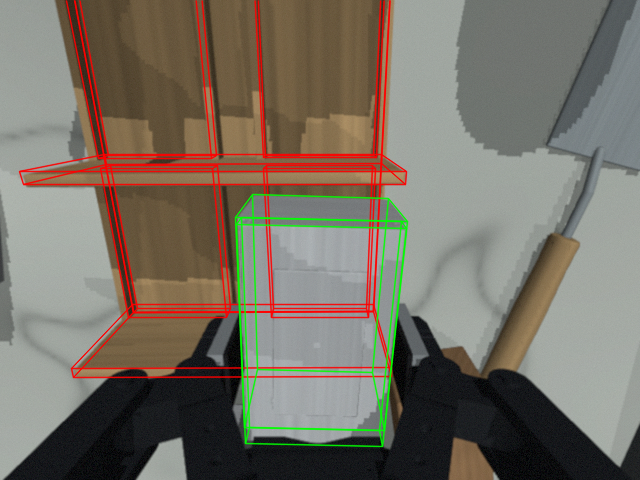

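Call:
{"api": "send_rows", "payload": {
  "rows": "0.4 1 -0.1 0 0;0.4 2 -0.2 0 0;0.4 3 -0.2 0 0;0.4 4 -0.2 0 0;0.4 5 -0.2 0 0;0.4 6 -0.2 0 0;0.4 6.8 -0.2 0 0;0.4 7.3 -0.2 0 0;0.4 7.6 -0.2 0 0;0.4 7.6 -0.2 0 0"
}}

```text
time_s: 26.15
eef_pos: [681.2, 8.0, 22.1]
ee_rot: [0.707, -0.027, 0.707, 0.027]
force: [0.7, -0.3, -1.9]
grip_width: 0.678
```

```bash
python3 mv.py 681 9.5 20 .08
```

```text
shift 0.21 0.15 -0.01  yaw -0.03 | now [681.2   8.   22.1] jaw 0.077 t 26.1 F [ 0.7 -0.3 -1.9] grip 0.678 j6 -0.24
```

Free passage; the floor is about 1–2 mm below. Lower, release partly, rise.

Call:
{"api": "send_rows", "payload": {
  "rows": "0.4 0.1 0 0 0;0.4 0.2 0 0 0;0.6 0.2 0 0 0;0.72 0.2 0 0 0;0.8 0.2 0 0 0;0.82 0.2 0 0 0;0.82 0.2 0 0 0;0.82 -1 0 0 0;0.82 -4 0 0 0;0.82 -8 0 0 0;0.82 -12 0 0 0;0.82 -12 0 0 0"
}}

```text
time_s: 27.35
eef_pos: [683.6, 7.8, 150.0]
ee_rot: [0.711, -0.028, 0.702, 0.027]
force: [-0.1, -0.6, 0.2]
grip_width: 0.819
```

```bash
python3 - <<'E'
from mv import *
s=ctrl.sense();p=capture('wrist');w=wristcam(p,s)
draw(w,[case(630,61,.08),tin(682,12,-1.5708+.076,0,6)],'w16.png')
p=capture('side'); draw(p,[tin(682,12,-1.57+.08,0,6),tin(439,13,-1.65,0),tin(636,-176,-1.45,0),tin(546,-364,-1.47,0)],'w17.png',(240,180,460,440),2.3)
go(636,-176,130,.12)
E
```

```text
shift 1.36 -17.99 -5.95  yaw -0.49 | now [681.4   8.  143.7] jaw 0.077 t 27.4 F [0.2 0.9 0.2] grip 0.818 j6 -0.24
```

View pics/w16.png

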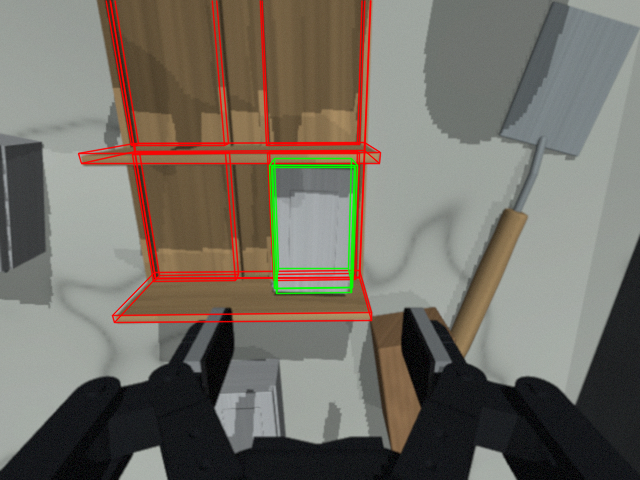

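View pics/w17.png

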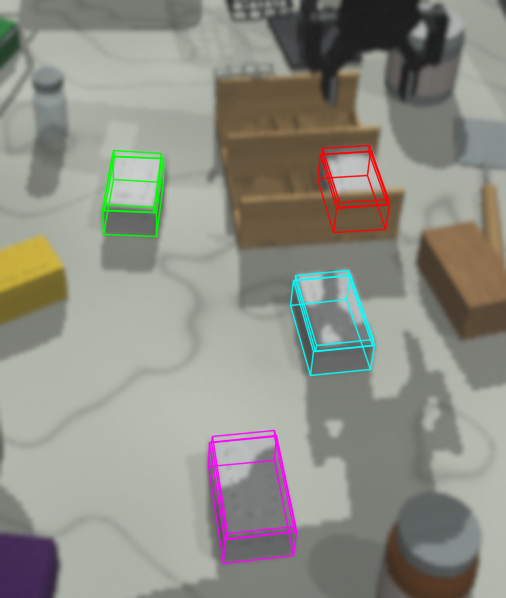

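Call:
{"api": "send_rows", "payload": {
  "rows": "1 0 -2 -0.7 -0.2;1 0 -6 -2 -0.5;1 0 -10 -3.3 -0.5;1 0 -14 -4.6 -0.5;1 0 -17 -5.6 -0.5;1 1 -18 -6 -0.5;1 3 -18 -6 -0.5;1 3 -18 -6 -0.5"
}}

```text
time_s: 28.25
eef_pos: [633.5, -174.9, 108.2]
ee_rot: [0.704, -0.041, 0.708, 0.044]
force: [-0.6, 0.4, 0.3]
grip_width: 0.997
```

```bash
python3 - <<'E'
from mv import *
s=ctrl.sense();p=capture('wrist');w=wristcam(p,s)
draw(w,[tin(636,-176,-1.45,0)],'w18.png')
go(636,-174,14,.12)
E
```

```text
shift 9.62 0.05 0.20  yaw 0.02 | now [ 634.4 -174.9  110.2] jaw 0.121 t 28.3 F [0.  0.2 0.2] grip 1.001 j6 -0.57
```

View pics/w18.png

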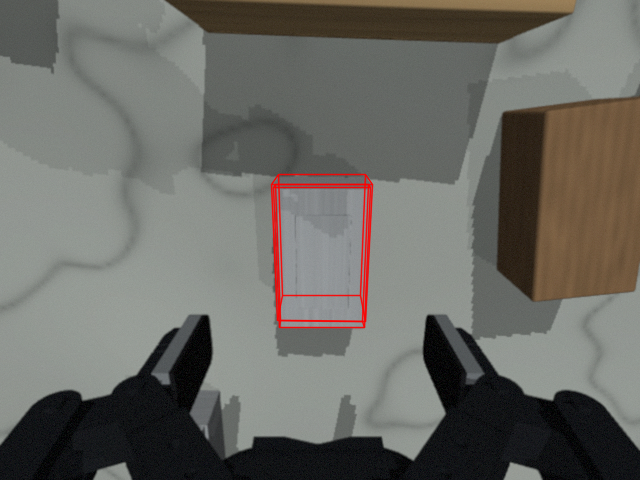

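Call:
{"api": "send_rows", "payload": {
  "rows": "1 2 0 0.1 0;1 4.5 0.1 0.2 0;1 7 0.1 0.2 0;1 9 0.1 0.2 0;1 9.6 0.1 0.2 0;0.8 9.6 0.1 0.2 0;0.7 9.6 0.1 0.2 0;0.6 9.6 0.1 0.2 0;0.5 9.6 0.1 0.2 0;0.4 9.6 0.1 0.2 0;0.4 9.6 0.1 0.2 0;0.4 9.6 0.1 0.2 0"
}}

```text
time_s: 29.5
eef_pos: [637.9, -175.0, 18.0]
ee_rot: [0.707, -0.043, 0.705, 0.042]
force: [-0.5, 1.3, 6.0]
grip_width: 0.67
```

```bash
python3 mv.py 673.6 115 125 .08
```

```text
shift -10.72 28.34 7.07  yaw 0.47 | now [ 637.9 -175.    18. ] jaw 0.121 t 29.5 F [-0.5  1.3  6. ] grip 0.670 j6 -0.57
```

Call:
{"api": "send_rows", "payload": {
  "rows": "0.4 -1 0 0 0;0.4 -3.5 0 0 0;0.4 -7 0.3 0.1 0;0.4 -10 2 0.5 0.1;0.4 -11 5.5 1.4 0.2;0.4 -11 9.5 2.4 0.5;0.4 -11 13.5 3.4 0.5;0.4 -11 17.5 4.4 0.5;0.4 -11 21.5 5.4 0.5;0.4 -11 25 6.3 0.5;0.4 -11 27.5 6.9 0.5;0.4 -11 28.3 7.1 0.5"
}}

```text
time_s: 30.7
eef_pos: [673.2, 117.4, 126.6]
ee_rot: [0.707, -0.028, 0.707, 0.028]
force: [0.0, -0.4, -1.5]
grip_width: 0.667
```

Call:
{"api": "send_rows", "payload": {
  "rows": "0.4 0 0 0 0;0.4 0.5 0 0 0;0.4 1.5 0 0 0;0.4 2.6 0 0 0;0.4 2.6 0 0 0;0.4 2.6 0 0 0"
}}

```text
time_s: 31.3
eef_pos: [673.3, 114.3, 99.8]
ee_rot: [0.706, -0.027, 0.707, 0.027]
force: [0.4, -0.3, -1.7]
grip_width: 0.673
```

```bash
python3 held.py w19.png; python3 mv.py 673.6 117.7 21 .08
```

```text
held offset [-0.016 -0.945  0.008 -1.357] 1.64
shift 7.94 0.33 0.03  yaw -0.03 | now [673.6 114.4 100.4] jaw 0.077 t 31.4 F [ 0.1  0.5 -1.6] grip 0.669 j6 -0.08
```

View pics/w19.png

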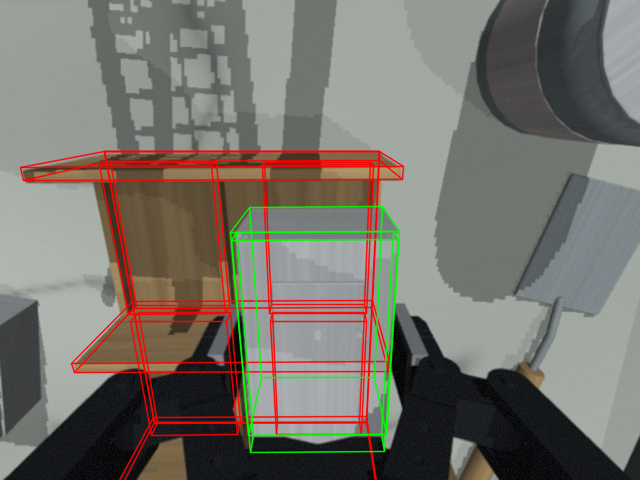

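Call:
{"api": "send_rows", "payload": {
  "rows": "0.4 1 0.2 0 0;0.4 2 0.4 0 0;0.4 3 0.4 0 0;0.4 4 0.4 0 0;0.4 5 0.4 0 0;0.4 6 0.4 0 0;0.4 7 0.4 0 0;0.4 7.5 0.4 0 0;0.4 7.8 0.4 0 0;0.4 7.9 0.4 0 0"
}}

```text
time_s: 32.35
eef_pos: [673.0, 118.6, 23.9]
ee_rot: [0.706, -0.028, 0.707, 0.027]
force: [-13.6, -2.2, 22.7]
grip_width: 0.668
```

```bash
python3 mv.py 673.6 118.4 20 .08
```

```text
shift 0.39 -0.03 0.06  yaw -0.03 | now [673.  118.6  23.9] jaw 0.078 t 32.4 F [-13.6  -2.2  22.7] grip 0.668 j6 -0.07
```

Call:
{"api": "send_rows", "payload": {
  "rows": "0.4 -0.4 0 0 0;0.4 -0.6 0 0 0;0.4 -0.6 0 0 0"
}}

```text
time_s: 32.65
eef_pos: [673.4, 118.6, 27.5]
ee_rot: [0.707, -0.027, 0.706, 0.027]
force: [-0.6, -0.5, -2.4]
grip_width: 0.67
```

```bash
python3 mv.py 673.6 118.4 20 .08; python3 - <<'E'
from mv import *
s=ctrl.sense();p=capture('wrist');w=wristcam(p,s);x,y,z=s['eef_pos']
draw(w,[case(630,61,.08),tin(x,y-1,-1.5708+.076,0,z-18)],'w20.png')
p=capture('side');draw(p,[case(630,61,.08)],'w21.png',(310,190,440,300),6)
E
```

```text
shift 0.75 -0.02 0.02  yaw -0.03 | now [673.4 118.6  27.5] jaw 0.077 t 32.6 F [-0.6 -0.5 -2.4] grip 0.670 j6 -0.07
```

View pics/w20.png

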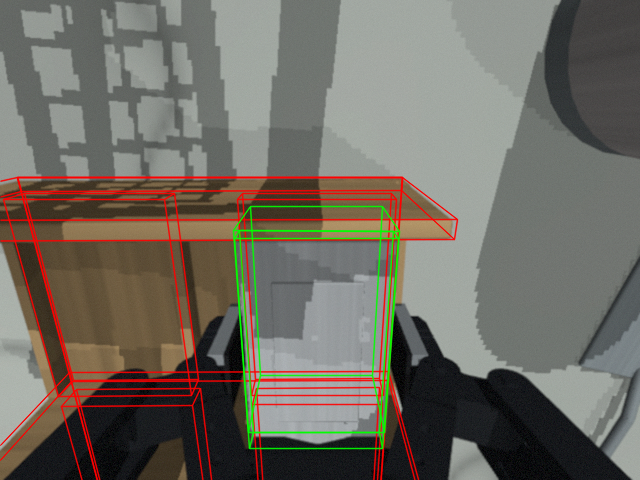

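View pics/w21.png

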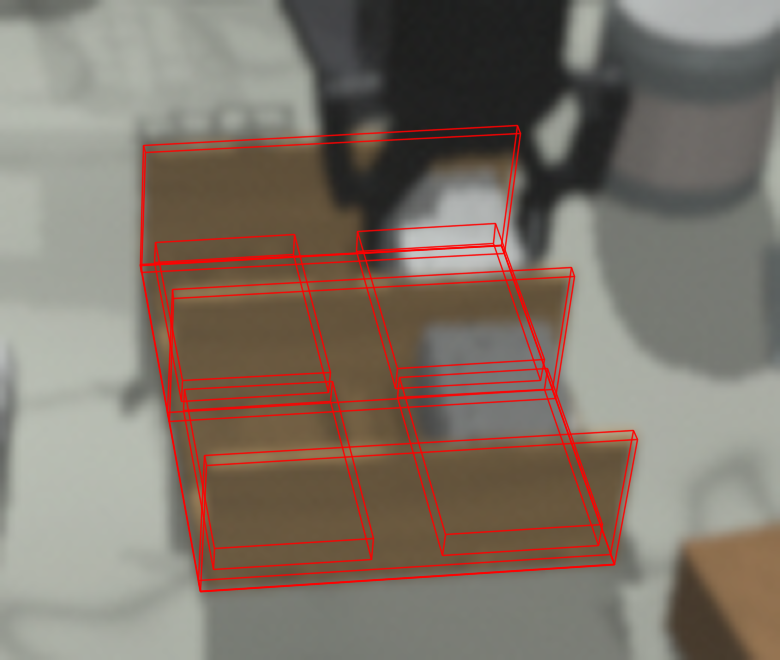

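Call:
{"api": "send_rows", "payload": {
  "rows": "0.4 0 0 -0.2 0;0.4 0.3 0 -0.2 0;0.4 0.4 0 -0.2 0;0.4 0.4 0 -0.2 0"
}}

```text
time_s: 33.15
eef_pos: [671.2, 118.5, 24.0]
ee_rot: [0.707, -0.027, 0.707, 0.027]
force: [-2.2, 0.7, 5.7]
grip_width: 0.665
```

Call:
{"api": "send_rows", "payload": {
  "rows": "0.6 0 0 0 0;0.7 0 0 0 0;0.8 0 0 0 0;0.82 0 0 0 0;0.82 0 0 0 0;0.82 -1 0 0 0;0.82 -3 0 0 0;0.82 -6 0 0 0;0.82 -10 0 0 0;0.82 -12 -2 -1 0;0.82 -12 -4 -2 0;0.82 -12 -4 -2 0"
}}

```text
time_s: 34.35
eef_pos: [654.2, 75.0, 145.0]
ee_rot: [0.707, -0.027, 0.706, 0.026]
force: [-0.1, 0.5, -0.5]
grip_width: 0.82
```

```bash
python3 - <<'E'
from mv import *
s=ctrl.sense();p=capture('wrist');w=wristcam(p,s)
draw(w,[case(630,61,.08),tin(673.6,117.7,-1.5708+.08,0,6),tin(682,12,-1.5708+.08,0,6)],'w22.png')
p=capture('side'); draw(p,[tin(673.6,117.7,-1.57+.08,0,6),tin(682,12,-1.57+.08,0,6),tin(439,13,-1.65,0),tin(546,-364,-1.47,0)],'w23.png',(240,180,460,440),2.3)
go(439,14,100,-.08)
E
```

```text
shift 4.37 -4.65 -21.96  yaw 1.79 | now [654.3  77.1 143.7] jaw 0.077 t 34.5 F [-0.5  0.2  0.6] grip 0.817 j6 -0.14
```

View pics/w22.png

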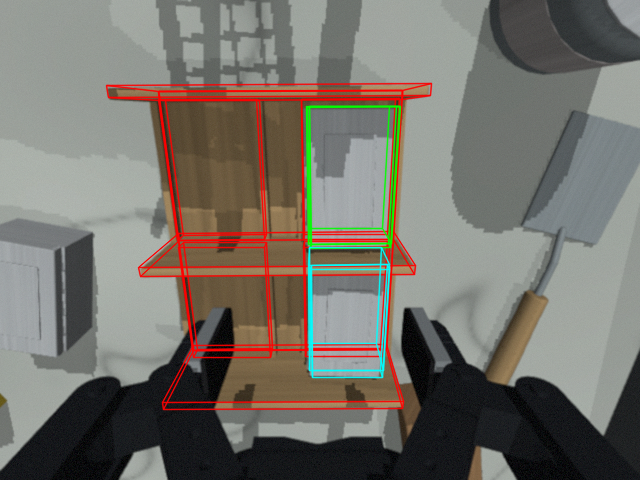

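View pics/w23.png

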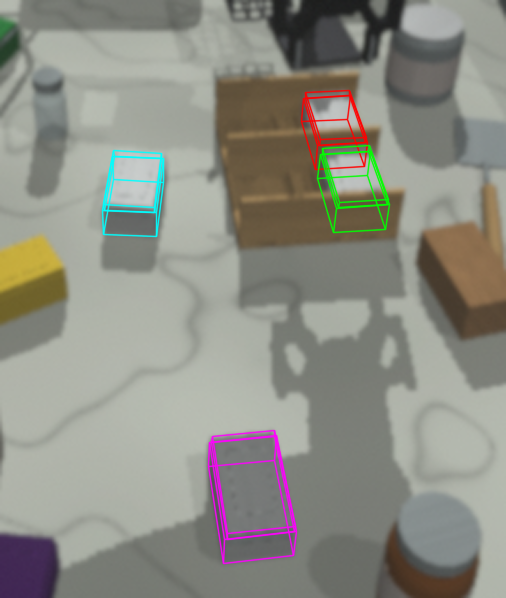

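Call:
{"api": "send_rows", "payload": {
  "rows": "1 0 -0.5 -2 0.2;1 0 -1.5 -6 0.6;1 0 -2.5 -10.5 1;1 1 -3.5 -15 1.4;1 2 -4.2 -19 1.8;1 3.5 -4.6 -21.5 1.8;1 4.4 -4.6 -22 1.8;1 4.4 -4.6 -22 1.8;1 4.4 -4.6 -22 1.8"
}}

```text
time_s: 35.35
eef_pos: [439.9, 14.5, 99.7]
ee_rot: [0.707, 0.028, 0.706, -0.028]
force: [-0.3, 0.6, -0.5]
grip_width: 1.002
```

```bash
python3 - <<'E'
from mv import *
s=ctrl.sense();p=capture('wrist');w=wristcam(p,s)
draw(w,[tin(439,13,-1.65,0)],'w24.png')
go(439,14,16,-.08)
E
```

```text
shift 8.38 -0.05 -0.10  yaw 0.01 | now [439.9  14.4  99.8] jaw -0.079 t 35.4 F [0.7 0.9 0.2] grip 0.993 j6 -0.16
```

View pics/w24.png

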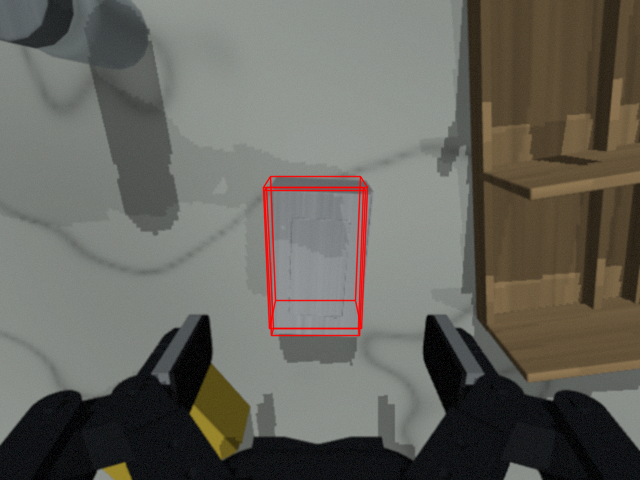

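Call:
{"api": "send_rows", "payload": {
  "rows": "1 2 0 0.1 0;1 4.5 0 0.1 0;1 7 0 0.1 0;1 8.2 0 0.1 0;1 8.4 0 0.1 0;0.8 8.4 0 0.1 0;0.7 8.4 0 0.1 0;0.6 8.4 0 0.1 0;0.5 8.4 0 0.1 0;0.4 8.4 0 0.1 0;0.4 8.4 0 0.1 0;0.4 8.4 0 0.1 0"
}}

```text
time_s: 36.6
eef_pos: [440.4, 14.1, 16.4]
ee_rot: [0.707, 0.028, 0.706, -0.028]
force: [-1.4, 0.5, 5.8]
grip_width: 0.674
```

```bash
python3 mv.py 578 110 125 .08
```

```text
shift -10.83 10.66 12.98  yaw -1.83 | now [440.4  14.1  16.4] jaw -0.080 t 36.6 F [-1.4  0.5  5.8] grip 0.674 j6 -0.16
```

Call:
{"api": "send_rows", "payload": {
  "rows": "0.4 -1 0 0 0;0.4 -3.5 0 0 0;0.4 -7 0 0 0;0.4 -10 0.5 0.6 -0.2;0.4 -11 2 2.5 -0.6;0.4 -11 4.5 5.5 -1;0.4 -11 7 8.5 -1.4;0.4 -11 9.3 11.3 -1.8;0.4 -11 10.7 13 -1.8;0.4 -9.5 10.7 13 -1.8;0.4 -8.3 10.7 13 -1.8;0.4 -8.3 10.7 13 -1.8"
}}

```text
time_s: 37.8
eef_pos: [576.3, 110.3, 96.9]
ee_rot: [0.705, -0.027, 0.708, 0.027]
force: [-1.1, -0.8, -1.0]
grip_width: 0.673
```

```bash
python3 held.py w25.png; python3 mv.py 578 110 21 .08
```

```text
held offset [ 1.007 -1.703 -0.007 -1.366] 2.0
shift 7.70 -0.03 0.12  yaw -0.04 | now [576.9 110.2  98. ] jaw 0.077 t 37.9 F [ 0.7 -1.  -1.3] grip 0.679 j6 -0.09
```

View pics/w25.png

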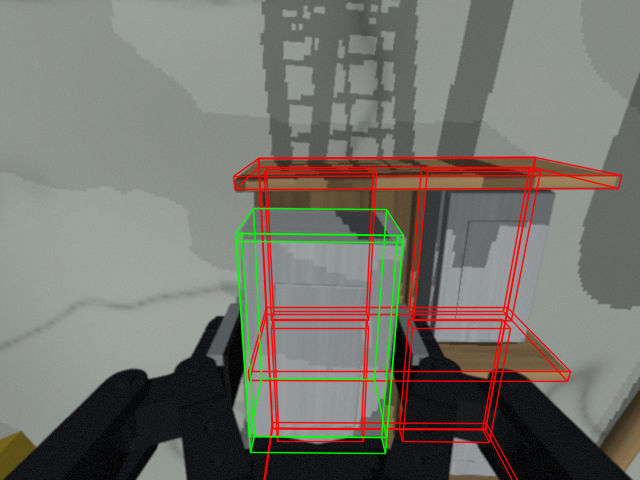

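Call:
{"api": "send_rows", "payload": {
  "rows": "0.4 1 0.1 0.1 0;0.4 2 0.1 0.1 0;0.4 3 0.1 0.1 0;0.4 4 0.1 0.1 0;0.4 5 0.1 0.1 0;0.4 6 0.1 0.1 0;0.4 6.8 0.1 0.1 0;0.4 7.2 0.1 0.1 0;0.4 7.3 0.1 0.1 0;0.4 7.3 0.1 0.1 0"
}}

```text
time_s: 38.85
eef_pos: [578.1, 111.6, 25.1]
ee_rot: [0.706, -0.027, 0.707, 0.027]
force: [-2.1, 0.2, -3.3]
grip_width: 0.672
```

```bash
python3 mv.py 578 110 21 .08
```

```text
shift 0.41 -0.16 -0.02  yaw -0.03 | now [578.1 111.6  25.1] jaw 0.078 t 38.9 F [-2.1  0.2 -3.3] grip 0.672 j6 -0.09
```

Call:
{"api": "send_rows", "payload": {
  "rows": "0.4 0.1 0 0 0;0.4 0.2 0 0 0;0.4 0.3 0 0 0;0.4 0.3 0 0 0"
}}

```text
time_s: 39.25
eef_pos: [578.2, 111.7, 22.6]
ee_rot: [0.706, -0.027, 0.707, 0.028]
force: [-6.6, 0.9, 2.2]
grip_width: 0.678
```

Call:
{"api": "send_rows", "payload": {
  "rows": "0.6 0 0 0 0;0.7 0 0 0 0;0.8 0 0 0 0;0.82 0 0 0 0;0.82 0 0 0 0;0.82 -1 0 0 0;0.82 -3 0 0 0;0.82 -6 0 0 0;0.82 -10 0 0 0;0.82 -12 -3 0 0;0.82 -12 -6 0 0;0.82 -12 -6 0 0"
}}

```text
time_s: 40.45
eef_pos: [583.8, 48.8, 143.8]
ee_rot: [0.707, -0.027, 0.706, 0.026]
force: [-0.1, 0.1, 0.1]
grip_width: 0.82
```

```bash
python3 - <<'E'
from mv import *
s=ctrl.sense();p=capture('wrist');w=wristcam(p,s)
draw(w,[case(630,61,.08),tin(673.6,117.7,-1.5708+.08,0,6),tin(682,12,-1.5708+.08,0,6),tin(578,110,-1.5708+.08,0,6)],'w26.png')
p=capture('side'); draw(p,[tin(546,-364,-1.47,0)],'w27.png',(240,180,460,440),2.3)
go(546,-363,120,.1)
E
```

```text
shift 2.27 -41.04 -6.86  yaw -0.27 | now [583.2  51.5 142.8] jaw 0.076 t 40.5 F [ 0.8 -0.6  0.1] grip 0.816 j6 -0.19
```

View pics/w26.png

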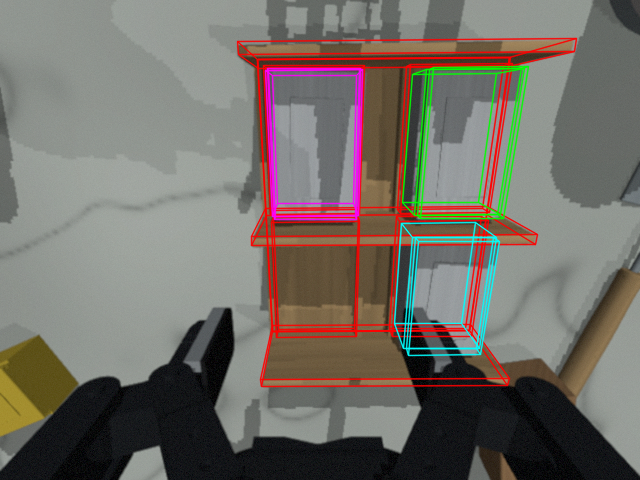

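View pics/w27.png

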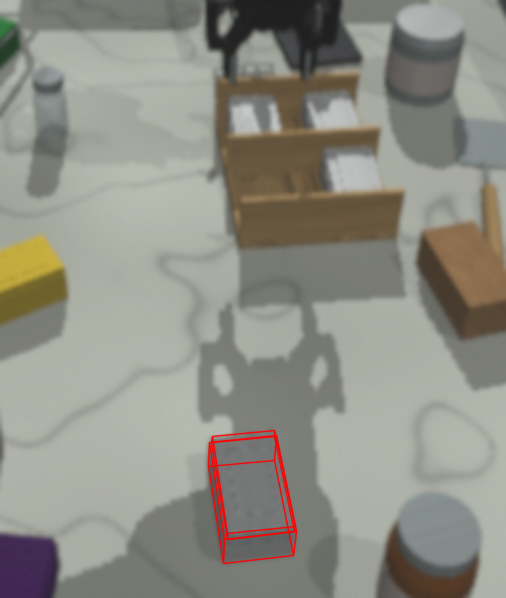

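Three are in and fit. Now the last tin, C, unmoved at (546,-364).

Call:
{"api": "send_rows", "payload": {
  "rows": "0.82 0 -3 -0.5 -0.3;0.82 0 -7.5 -1.2 -0.3;1 0 -12 -2 -0.3;1 0 -16.5 -2.7 -0.3;1 0 -21 -3.5 -0.3;1 0 -25.5 -4.3 -0.3;1 0 -30 -5 -0.3;1 0.5 -34.5 -5.8 -0.3;1 1 -38 -6.4 -0.3;1 2 -40.5 -6.8 -0.3;1 2.3 -41 -6.9 -0.3;1 2.3 -41 -6.9 -0.3"
}}

```text
time_s: 41.75
eef_pos: [546.1, -361.7, 118.5]
ee_rot: [0.706, -0.036, 0.706, 0.037]
force: [-0.0, 0.1, 1.3]
grip_width: 0.999
```

```bash
python3 - <<'E'
from mv import *
s=ctrl.sense();p=capture('wrist');w=wristcam(p,s)
draw(w,[tin(546,-364,-1.47,0)],'w28.png')
go(546,-363,16,.1)
E
```

```text
shift 10.32 -0.19 -0.06  yaw 0.05 | now [ 546.5 -361.1  119.2] jaw 0.104 t 41.8 F [ 0.1 -0.4 -0.1] grip 0.998 j6 -0.87
```

View pics/w28.png

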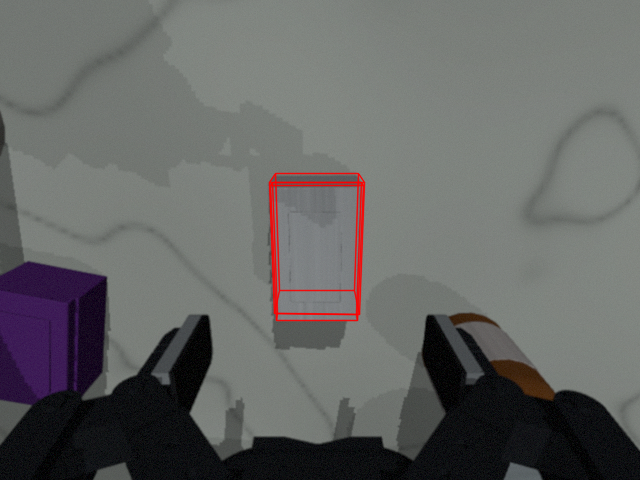

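Call:
{"api": "send_rows", "payload": {
  "rows": "1 2.5 -0.1 -0.1 0;1 5.5 -0.1 -0.1 0;1 8.5 -0.1 -0.1 0;1 10 -0.1 -0.1 0;1 10.3 -0.1 -0.1 0;0.8 10.3 -0.1 -0.1 0;0.7 10.3 -0.1 -0.1 0;0.6 10.3 -0.1 -0.1 0;0.5 10.3 -0.1 -0.1 0;0.4 10.3 -0.1 -0.1 0;0.4 10.3 -0.1 -0.1 0;0.4 10.3 -0.1 -0.1 0"
}}

```text
time_s: 43.0
eef_pos: [545.9, -364.0, 18.3]
ee_rot: [0.707, -0.037, 0.705, 0.036]
force: [0.5, 1.8, 6.9]
grip_width: 0.668
```

```bash
python3 mv.py 586.4 4 125 .08
```

```text
shift -10.73 36.16 7.86  yaw 0.27 | now [ 545.9 -364.    18.3] jaw 0.104 t 43.0 F [0.5 1.8 6.9] grip 0.668 j6 -0.87
```

Call:
{"api": "send_rows", "payload": {
  "rows": "0.4 -1.5 0 0 0;0.4 -4.5 0 0 0;0.4 -8 0.5 0.1 0;0.4 -10.5 3 0.6 0.1;0.4 -11 7 1.5 0.3;0.4 -11 11.5 2.5 0.3;0.4 -11 16 3.5 0.3;0.4 -11 20.5 4.5 0.3;0.4 -11 25 5.4 0.3;0.4 -11 29.5 6.4 0.3;0.4 -11 33.5 7.3 0.3;0.4 -11 36 7.9 0.3"
}}

```text
time_s: 44.2
eef_pos: [586.5, 5.6, 127.5]
ee_rot: [0.707, -0.028, 0.706, 0.028]
force: [1.2, -0.0, -1.9]
grip_width: 0.67
```

Call:
{"api": "send_rows", "payload": {
  "rows": "0.4 0 0 0 0;0.4 1 0 0 0;0.4 2.2 0 0 0;0.4 2.6 0 0 0;0.4 2.6 0 0 0;0.4 2.6 0 0 0"
}}

```text
time_s: 44.8
eef_pos: [586.6, 2.2, 100.3]
ee_rot: [0.707, -0.027, 0.707, 0.027]
force: [0.6, -0.3, -1.4]
grip_width: 0.67
```

```bash
python3 held.py w29.png; python3 mv.py 586.4 4.3 24 .08
```

```text
held offset [ 0.206 -2.601  0.007  0.556] 1.95
shift 7.66 0.20 -0.02  yaw -0.04 | now [586.7   2.3 100.6] jaw 0.077 t 44.9 F [-0.1  0.1 -1.8] grip 0.671 j6 -0.27
```

View pics/w29.png

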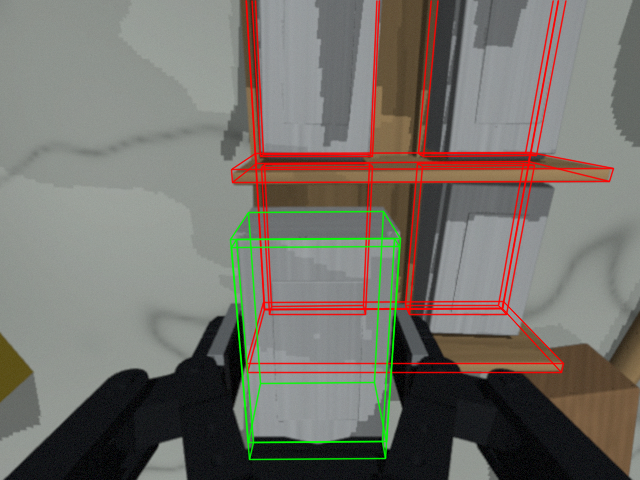

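Call:
{"api": "send_rows", "payload": {
  "rows": "0.4 1 0.2 0 0;0.4 2 0.3 0 0;0.4 3 0.3 0 0;0.4 4 0.3 0 0;0.4 5 0.3 0 0;0.4 6 0.3 0 0;0.4 6.8 0.3 0 0;0.4 7.2 0.3 0 0;0.4 7.4 0.3 0 0;0.4 7.4 0.3 0 0"
}}

```text
time_s: 45.85
eef_pos: [586.4, 5.7, 26.3]
ee_rot: [0.707, -0.027, 0.707, 0.027]
force: [0.1, -0.0, -1.4]
grip_width: 0.667
```

```bash
python3 mv.py 586.4 5.5 24 .08
```

```text
shift 0.23 -0.02 0.00  yaw -0.03 | now [586.4   5.7  26.3] jaw 0.077 t 45.9 F [ 0.1 -0.  -1.4] grip 0.667 j6 -0.27
```

Call:
{"api": "send_rows", "payload": {
  "rows": "0.4 0.1 0 0 0;0.4 0.2 0 0 0;0.4 0.25 0 0 0;0.6 0.25 0 0 0;0.7 0.25 0 0 0;0.8 0.25 0 0 0;0.82 0.25 0 0 0;0.82 0.25 0 0 0;0.82 -1 0 0 0;0.82 -4 0 0 0;0.82 -8 0 0 0;0.82 -12 0 0 0"
}}

```text
time_s: 47.05
eef_pos: [586.1, 5.8, 148.6]
ee_rot: [0.707, -0.027, 0.706, 0.027]
force: [0.3, -0.2, 0.5]
grip_width: 0.823
```

Call:
{"api": "send_rows", "payload": {
  "rows": "0.82 0 -3 -2 0;0.82 -3 -6 -5 0;0.82 -6 -10 -8 0;0.82 -8 -14 -11 0;0.82 -10 -17 -13 0;0.82 -10 -17 -13 0;0.82 -10 -17 -13 0"
}}

```text
time_s: 47.75
eef_pos: [469.6, -174.5, 247.4]
ee_rot: [0.707, -0.027, 0.706, 0.026]
force: [-0.3, 1.1, -0.6]
grip_width: 0.82
```

```bash
python3 - <<'E'
from mv import *
L=[tin(*bay(i),-1.5708+.08,0,6) for i in range(4)]
s=ctrl.sense();p=capture('wrist');w=wristcam(p,s);save(p,'f_wrist.png')
draw(w,L,'w30.png')
p=capture('side');save(p,'f_side.png');draw(p,[],'w31.png',(240,90,460,310),2.7)
for d in nets.spot_point(p,'tin1'): print(np.round(d['location']),round(d['confidence'],2))
for t in['handle','mug','jar','carton','shaker']: print(t,[(np.round(d['location']),round(d['confidence'],2)) for d in nets.spot_point(p,t)[:2]])
p=capture('top');save(p,'f_top.png');draw(p,L,'w32.png',(165,150,345,300),4.2)
for d in nets.spot_point(p,'tin1'): print(np.round(d['location']),round(d['confidence'],2))
E
```

```text
[ 325. -118.    2.] 0.91
[578. 111.   4.] 0.88
[223. 324.   1.] 0.82
[678.  14.   4.] 0.75
[ 353. -454.    1.] 0.64
[674. 120.   7.] 0.6
[585.   7.   6.] 0.58
[595. 331.   0.] 0.53
handle [(array([588., 331., 204.]), 0.98), (array([ 677., -444.,    2.]), 0.63)]
mug [(array([ 292., -309.,   -0.]), 0.91)]
jar [(array([ 674., -444.,    1.]), 0.96), (array([628.,  64.,  -1.]), 0.26)]
carton [(array([ 780., -123.,   -2.]), 0.74), (array([586., 328.,  84.]), 0.65)]
shaker [(array([336., 148.,   4.]), 0.83)]
[ 358. -453.   -3.] 0.95
[680.  12.   6.] 0.83
[578. 109.   4.] 0.83
[671. 118.  10.] 0.77
[224. 322.  -2.] 0.53
```

View pics/w30.png

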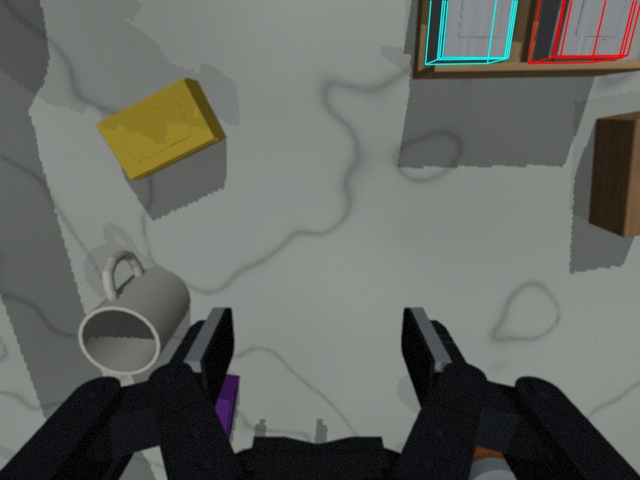

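View pics/w31.png

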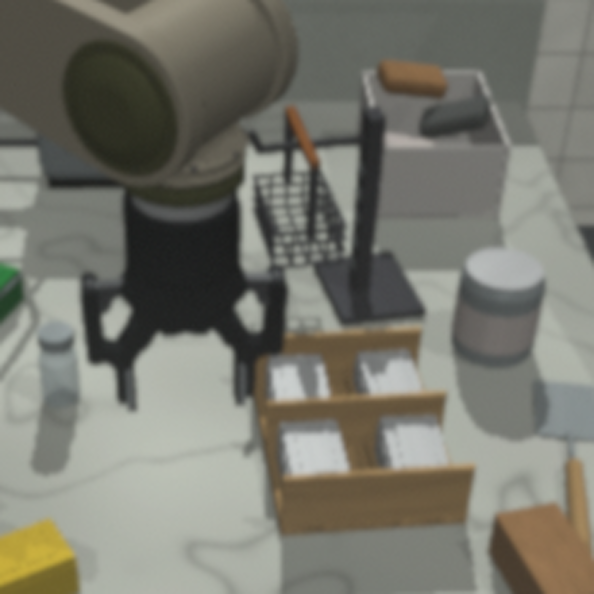

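View pics/w32.png

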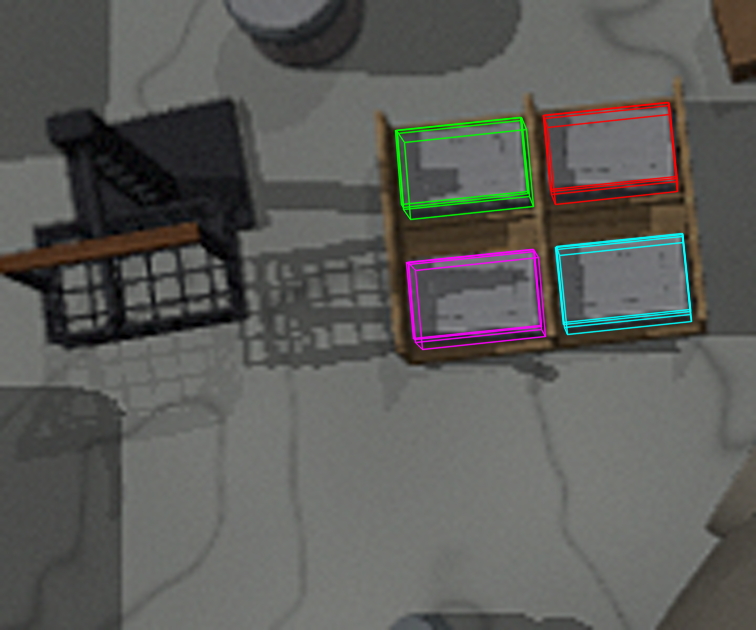

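```bash
python3 mv.py 640 -30 210 .08
```

```text
shift 3.61 12.98 18.07  yaw -0.02 | now [ 469.9 -173.5  246.1] jaw 0.078 t 48.2 F [ 0.  -0.3 -0.2] grip 0.821 j6 -0.67
```

Call:
{"api": "send_rows", "payload": {
  "rows": "0.82 0 2.5 3.5 0;0.82 1 5 7 0;0.82 2 8 11 0;0.82 3 11 15 0;0.82 3.6 13 18 0;0.82 3.6 13 18 0;0.82 3.6 13 18 0"
}}

```text
time_s: 48.95
eef_pos: [639.2, -29.8, 209.6]
ee_rot: [0.706, -0.028, 0.707, 0.028]
force: [0.4, 0.3, 0.2]
grip_width: 0.823
```

```bash
python3 - <<'E'
from mv import *
L=[tin(*bay(i),-1.5708+.08,0,6) for i in range(4)]
s=ctrl.sense();p=capture('wrist');w=wristcam(p,s);save(p,'g_wrist.png')
draw(w,L,'w33.png')
for d in nets.spot_point(p,'tin1'): print(np.round(d['location']),round(d['confidence'],2))
E
```

```text
[680.  13.  11.] 0.89
[578. 108.   6.] 0.83
[585.   5.   2.] 0.77
[665. 116.   6.] 0.61
```

View pics/g_wrist.png

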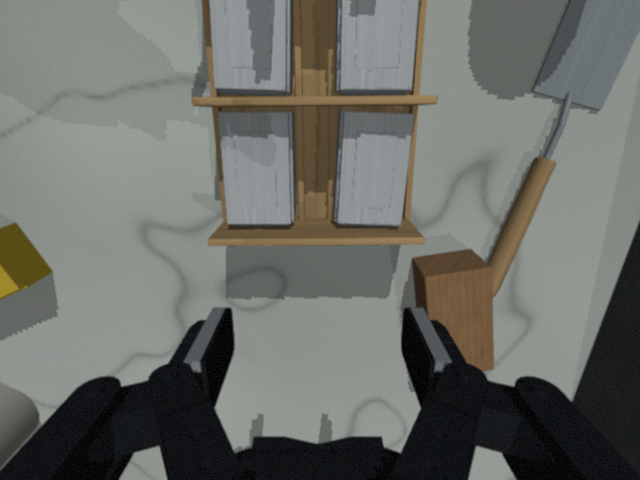

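View pics/w33.png

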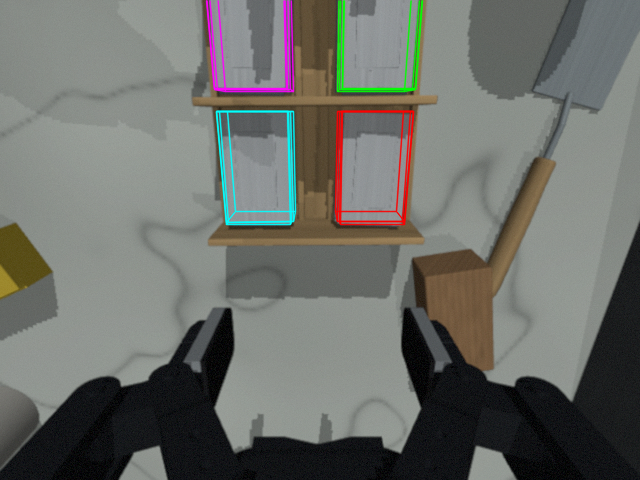

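All four tins sit level between the bay walls, lids shut, and the gripper touches nothing.

```bash
python3 -c "
from h import *
print(workorder.finish_job()); print(ctrl.sense()['time_s'])"
```

```text
the job is handed in; nothing more can be done
None
the job is handed in; nothing more can be done
```

The job was handed in at about 49 s of robot time. It gave no verdict, so what follows rests on my own last checks.

- **Tins:** There were four. I folded each lid shut and then laid each tin in its own bay. In the last wrist picture, model outlines of closed, level tins at the bay centres lie on all four. The network positions are mostly within about 5 mm of the bay centres.
- **Basket:** It hangs by its handle near the middle of the hook arm. The network puts the handle at (588, 331, 204) mm, and my estimate of the hook is (591, 332, 200) mm.
- **Other things:** The mug, jar, carton and shaker read within 3 mm of where they started. I did not touch the green, purple and yellow look-alikes. I saw no tin get knocked aside.

**Checks that disagreed:**
- One wrist reading of the far-left tin was about 9 mm off in x. The outline and the top and side cameras put it within 3 mm of the centre.
- Network heights for the tins in the bays ranged from 2 to 11 mm, where 6 mm is right.
- The far-left tin pressed on the bay with about 23 N while being lowered. I raised it, moved it 2 mm and set it down again with under 6 N.

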